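Put the plate cassettes away in the sprung-lid box

TASK

Swing the storage box's lid fully open so that it stays back, then slide every plate cassette from the low caddy upright into a slot of the box, one to a slot and fully home. Then bring the lid down by its bar, easing it all the way shut against its spring: never let it slam, and leave the other things on the bench where they are.

Things in the scene. Friction and masses are not known exactly. Their poses are not given: they have to be found in the camera images.
- box: The storage box, fixed to the bench: a grey plastic block 104 mm (its x) by 216 mm (its y) by 66 mm tall with four upright slots in its top, under a white lid 48 mm deep. Origin at the centre of its underside; x points away from the front (from the lid's bar towards the hinge), y along the hinge, z up. With the lid shut the whole is 114 mm tall.
- lid (a joint): Angle of the lid (rad): 0 shut, 2.0 fully open against its stop, leaning back behind the box. The lid (0.4 kg) turns about the box's rear top edge. Its closing spring and weight pull it shut from any angle under about 1.4 (about 2 to 3 N at the bar near shut) and then it slams; beyond about 1.6 it falls back open and stays there by itself.
- lid_hinge (a point): The middle of the lid's hinge line, at the box's rear top edge, 52 mm behind the box's centre and 66 mm above the bench; the hinge line runs along the box's y.
- lid_bar (a point): The middle of the lid's bar handle: a round steel bar 10 mm thick and 90 mm long, parallel to the hinge, held by a stem at each end 40 mm clear (centre to face) of the lid's front. With the lid shut it lies 144 mm in front of the hinge line and 30 mm above it (96 mm above the bench), and turns with the lid about the hinge. It can be pinched from above, fingers before and behind it, and may roll between the fingers.
- slot0 (a point): Centre of the mouth of slot 0 (counted from the box's left, +y), at the top of the block 66 mm above the bench. The slot is 76 mm long along the box's x, 19 mm wide along its y, 52 mm deep, with a 3 mm bevel at the mouth; neighbouring slots are 50 mm apart. All start empty. Axes as the box's.
- slot1 (a point): Centre of the mouth of slot 1 (counted from the box's left, +y), at the top of the block 66 mm above the bench. The slot is 76 mm long along the box's x, 19 mm wide along its y, 52 mm deep, with a 3 mm bevel at the mouth; neighbouring slots are 50 mm apart. All start empty. Axes as the box's.
- slot2 (a point): Centre of the mouth of slot 2 (counted from the box's left, +y), at the top of the block 66 mm above the bench. The slot is 76 mm long along the box's x, 19 mm wide along its y, 52 mm deep, with a 3 mm bevel at the mouth; neighbouring slots are 50 mm apart. All start empty. Axes as the box's.
- slot3 (a point): Centre of the mouth of slot 3 (counted from the box's left, +y), at the top of the block 66 mm above the bench. The slot is 76 mm long along the box's x, 19 mm wide along its y, 52 mm deep, with a 3 mm bevel at the mouth; neighbouring slots are 50 mm apart. All start empty. Axes as the box's.
- caddy: A low grey carrying caddy, loose on the bench (about 0.9 kg): 100 mm (its x) by 200 mm (its y) by 38 mm tall, with four loose pockets 50 mm apart along its y, 77 by 21 mm and 30 mm deep (floor 8 mm above the bench), in which the cassettes stand, their axes as its own; some pockets are empty. Origin at the centre of its underside, z up.
- cassette0_mid (a point): Centre (half-way up, 45 mm above its foot) of a plate cassette: a flat aluminium-framed slab 70 mm wide (its x), 16 mm thick (its y), 90 mm tall (z up), 0.2 kg with a heavy foot, standing upright in a pocket of the caddy at the start. All are alike; from two to four are present. Fully home in a slot its centre is 59 mm above the bench and it stands 38 mm out of the block.
- cassette1_mid (a point): Centre (half-way up, 45 mm above its foot) of a plate cassette: a flat aluminium-framed slab 70 mm wide (its x), 16 mm thick (its y), 90 mm tall (z up), 0.2 kg with a heavy foot, standing upright in a pocket of the caddy at the start. All are alike; from two to four are present. Fully home in a slot its centre is 59 mm above the bench and it stands 38 mm out of the block.
- cassette2_mid (a point): Centre (half-way up, 45 mm above its foot) of a plate cassette: a flat aluminium-framed slab 70 mm wide (its x), 16 mm thick (its y), 90 mm tall (z up), 0.2 kg with a heavy foot, standing upright in a pocket of the caddy at the start. All are alike; from two to four are present. Fully home in a slot its centre is 59 mm above the bench and it stands 38 mm out of the block.
- cassette3_mid (a point): Centre (half-way up, 45 mm above its foot) of a plate cassette: a flat aluminium-framed slab 70 mm wide (its x), 16 mm thick (its y), 90 mm tall (z up), 0.2 kg with a heavy foot, standing upright in a pocket of the caddy at the start. All are alike; from two to four are present. Fully home in a slot its centre is 59 mm above the bench and it stands 38 mm out of the block.
- beaker: Bystander: empty glass beaker, 52 mm across, 68 mm tall. Origin at the centre of its underside. Not part of the job.
- stapler: Bystander: desk stapler, 135 mm long, 54 mm tall. Origin at the centre of its underside. Not part of the job.
- tape: Bystander: roll of adhesive tape lying flat, 104 mm across, 25 mm tall. Origin at the centre of its underside. Not part of the job.
- timer: Bystander: small square lab timer, 66 mm, 20 mm tall. Origin at the centre of its underside. Not part of the job.
Mind the look-alikes: they are no part of the job. What is shaped like the part that bears cassette2_mid but orange is not meant. What is shaped like the part that bears cassette0_mid but red is not meant.

How it is judged:
By the outcome, as a careful person would: the job done as asked, in the order asked, and still so for the second after the job is handed in, with the robot touching nothing.
Of cassette0, cassette1, cassette2, cassette3 only 2 to 4 are there at a start; the rules pass over those that are not, and their reading is None.
At some moment in a run one of caddy may be knocked a few centimetres aside while the robot is not near it.
It also fails if it takes over 210 s, if anything falls off the work surface, if the arm or the gripper's body presses on something with over 40 N, if the wrist force passes 120 N, or if a joint passes its speed limit or range.

ROBOT

A 7-joint arm with a two-finger parallel gripper is mounted at the origin on the work surface; the furniture and walls round the work are solid. World frame = base frame: x ahead of the robot, y to its left, z up, the work surface at z = 0. Lengths are in m, angles in degrees, forces in N, time in s.
With the tool pointing down it reaches from about 0.425 to 0.925 m from the base axis. Payload 6.8 kg.
Tool frame: the origin (TCP) lies between the finger pads; the fingertips stand tips_ahead ahead of it and the grasp point (between the pads) lies 6 mm ahead of it (tips_ahead is the distance from the TCP to the fingertips, in m); x points along the fingers, y is the direction in which the jaws open and shut, and the axes are right-handed (so a half turn about x gives the same grasp; the last joint's range is limited). The gripper opens to 88 mm and grips with 3 to 60 N. Pads are 20 mm wide; open, the fingers measure 115 mm over their backs; the gripper's body (75 mm by 178 mm) begins 61 mm behind the grasp point.
Start: joints at [63.192, 27.33, 1.283, 89.118, -0.659, 63.558, -4.761], TCP at [0.238, -0.632, 0.248] pointing down, gripper open.
Joint ranges: [-169.35, 169.35], [-19.33, 120.38], [-80.79, 83.38], [13.8, 139.57], [-78.32, 258.32], [9.67, 109.79], [-169.56, 169.56]. Speed limits (degrees/s): [136.94, 136.94, 180, 180, 180, 180, 180].

INTERFACE

Orientations are given as [roll, pitch, yaw] about the fixed x, y, z axes, in that order (R = Rz(yaw) Ry(pitch) Rx(roll)).
In Python, from station import sense, read_camera, camera_params, sign_off, find_in, tips_ahead gives the robot as it stands.
- The arm moves only by the tool step_arm, never from a script. Its argument "plan" is one flat list of numbers, 7 for each row, row after row: the shift along the world's x, y, z in m, then the turn, a rotation vector about the world's x, y, z in degrees, then the opening, from -1 (shut) to 1 (fully open). In form: [tx, ty, tz, ax, ay, az, jaw, tx, ty, tz, ax, ay, az, jaw, ...]. A call has 1 to 12 rows; each row is the pose to reach, as a shift and turn from the pose commanded when the call began; what a row does not reach only later rows make up. A row lasts 1/8 s, in which the tool goes at most 62.5 mm and 10.7 degrees, less where a joint would pass 70% of its speed; a pose out of reach is approached as far as the arm can. A call with a gripper value outside its range is refused whole. The fingers move at their own pace and stop on an object; "grip_force" is the grip in N (left out, the last holds). Time passes only in rows, so rows that repeat a pose let the fingers close. It gives the time, the measured TCP pose, the force and the opening at its end, in the units of the state.
- sense(): the state, without advancing time (a new reading comes with each control period).
- read_camera(name): name is "scene" or "top" or "wrist"; returns (picture, depth): 384x512x3 uint8, red, green, blue; 384x512 float32, m along the optical axis (not along the pixel's ray), 0 where there is no reading.
- camera_params(name): a dict with "intrinsics" (3x3 intrinsics, pixels), "R" (3x3) and "t" (3): a world point X has camera coordinates R X + t. Camera axes: x right, y down, z forward; pixel columns grow to the right and rows downward; lengths in m; the calibration is good to about 2 mm. The wrist camera is an equidistant fisheye: a pixel r from the principal point sees the ray r / f radians off the axis. A picture is of the moment at which its call begins: read the wrist's pose just before it. camera_params takes no time and is no camera call; for the wrist camera it gives the pose at the moment of the call.
- sign_off(): hands the job in, once; it reports no verdict.
Trained networks look in the newest picture that a camera, given by its name, has taken for a name from the list of things; names that differ only in an ending like _2 or _b are one class to them, and where a whole thing is asked for, a point or a joint stands for the part that bears it (a point fixed in the world has none). Each returns a list of dicts, best first, with "confidence" (0 to 1); they miss things now and then, are a little off and sometimes report something else, mostly with a low value. They report only what shows in the picture. A call takes as long as a camera call. They do not tell look-alikes from the thing itself.
- find_in(camera, thing): "point" ([x, y, z] in m, in world coordinates, good to about 4 mm: the middle of the surface that is visible of it).
The state is a dict: "t": time; "q": joint angles; "qvel": joint speeds; "tau": joint torques, N m; "position": TCP position; "tool_rot": TCP orientation; "ft_force": force on the tool from outside, world axes, zero at the start; "ft_torque": the same for the moment, N m; "finger_gap": finger opening in m.
Only numpy, scipy, OpenCV 4.12 (cv2) and the standard library are available. Lean on these libraries where they do the work, as an engineer would, in place of code of your own. Each camera call takes 0.05 s, during which the arm holds its last target.

## Working session

There is one attempt and no reset: what is moved stays moved. The work goes in short steps, Python scripts to look and compute and a tool call to move; the robot and the scene stay as the last step left them, time stands still between calls to the robot, and variables do not carry over. Pictures are saved under pics/ and viewed, and the job is handed in when it is done.

Besides the shell and the picture viewer there is one more tool, called after "Request:" as name(argument=value, ...) on one line, values as JSON. step_arm: Moves the arm, as the interface text tells. Its arguments: {"type":"object","properties":{"plan":{"type":"array"},"grip_force":{"type":"number"}},"required":["plan"]}

```bash
mkdir -p pics; ls
cat > h.py <<'E'
import numpy as np,cv2
from station import *
def save(n,f):
    p,d=read_camera(n); cv2.imwrite('pics/'+f,p[:,:,::-1]); return p,d
def world(cam,d):
    c=camera_params(cam);K=np.array(c['intrinsics']);R=np.array(c['R']);t=np.array(c['t'])
    v,u=np.mgrid[:384,:512]
    P=np.stack([(u-K[0,2])/K[0,0]*d,(v-K[1,2])/K[1,1]*d,d],-1)
    return (P-t)@R
E
python3 - <<'E'
from h import *
s=sense();print(s);print(tips_ahead() if callable(tips_ahead) else tips_ahead)
for n in ['scene','top']:
    p,d=save(n,n+'0.png');np.save(n+'0.npy',d);W=world(n,d);np.save(n+'W0.npy',W)
    for th in ['box','lid_bar','lid_hinge','slot0','slot3','caddy','cassette0_mid','beaker','stapler','tape','timer']:
        print(n,th,[(np.round(r['point'],3).tolist(),round(r['confidence'],2)) for r in find_in(n,th)])
E
```

```text
pics
{'t': 0.0, 'q': array([63.18975259, 27.37422621,  1.27951021, 89.17653399, -0.65720333,
       63.55705861, -4.76176251]), 'qvel': array([-0.06648369,  0.02168754,  0.05056179, -0.03275601,  0.04434198,
       -0.05558207, -0.12517506]), 'tau': array([-8.23896676e-05, -5.82841837e+01,  1.53483387e+00, -2.72608280e+01,
       -5.42969350e-02,  1.69295253e-02,  1.63453933e-04]), 'position': array([ 0.23747224, -0.63127001,  0.24671299]), 'tool_rot': array([-85.03761723,  89.89952281, 115.5808952 ]), 'ft_force': array([-1.18471117, -0.12451449,  0.2768631 ]), 'ft_torque': array([-0.00473786,  0.03539144,  0.00774478]), 'finger_gap': 0.08764496302837242}
0.025
scene box [([0.535, 0.145, 0.11], 0.77)]
scene lid_bar [([0.538, 0.132, 0.115], 0.78)]
scene lid_hinge [([0.535, 0.148, 0.116], 0.93), ([0.437, 0.26, 0.022], 0.42)]
scene slot0 [([0.529, 0.148, 0.11], 0.88)]
scene slot3 [([0.529, 0.148, 0.11], 0.88)]
scene caddy [([0.479, -0.233, 0.033], 0.97)]
scene cassette0_mid [([0.506, -0.174, 0.078], 0.73), ([0.206, -0.242, 0.08], 0.7), ([0.537, 0.146, 0.116], 0.52), ([0.54, 0.133, 0.114
[... 185 characters left out ...]
 0.256, 0.024], 0.8)]
scene timer [([0.376, -0.083, 0.013], 0.84), ([0.534, 0.149, 0.114], 0.63)]
top box [([0.543, 0.112, 0.114], 0.68)]
top lid_bar [([0.397, 0.353, 0.052], 0.66), ([0.551, 0.115, 0.116], 0.57)]
top lid_hinge [([0.544, 0.113, 0.112], 0.83)]
top slot0 [([0.539, 0.112, 0.117], 0.6)]
top slot3 [([0.539, 0.112, 0.117], 0.6)]
top caddy [([0.382, -0.093, 0.023], 0.69), ([0.487, -0.245, 0.039], 0.63)]
top cassette0_mid [([0.21, -0.262, 0.09], 0.77), ([0.507, -0.171, 0.098], 0.54)]
top beaker []
top stapler [([0.396, 0.352, 0.052], 0.91)]
top tape [([0.505, -0.172, 0.097], 0.73), ([0.398, 0.237, 0.026], 0.68), ([0.396, 0.352, 0.051], 0.49)]
top timer [([0.382, -0.094, 0.02], 0.65)]
```

View pics/scene0.png

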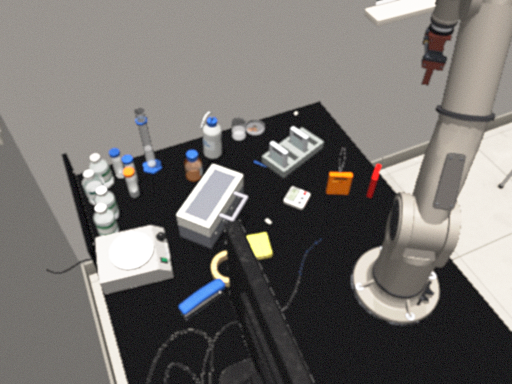

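View pics/top0.png

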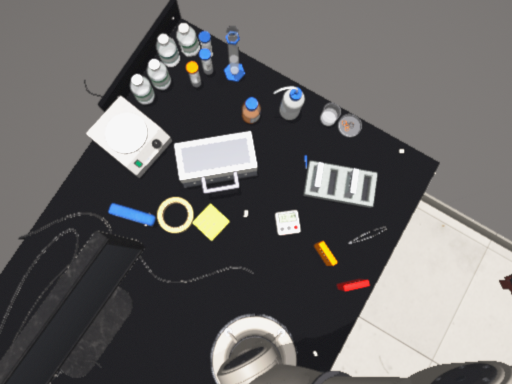

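The lidded box is at (215,160) in the top view, with its bar at (220,185). The caddy is at (340,183) with white cassettes near (320,175) and (355,182). The orange and red look-alikes stand apart at (325,253) and (353,286). I'll zoom in and measure.

Run:
```python
import cv2,numpy as np
a=cv2.imread('pics/top0.png')
b=cv2.resize(a[150:215,295:385],None,fx=8,fy=8,interpolation=cv2.INTER_CUBIC)
cv2.imwrite('pics/cad.png',b)
c=cv2.resize(a[125:200,165:265],None,fx=7,fy=7,interpolation=cv2.INTER_CUBIC)
cv2.imwrite('pics/box.png',c)
W=np.load('topW0.npy')
def rect(m,name):
    P=W[m][:,:2].astype(np.float32); r=cv2.minAreaRect(P*1000); print(name,m.sum(),r, W[m][:,2].min(),W[m][:,2].max()); 
X,Y,Z=W[...,0],W[...,1],W[...,2]
reg=(X>.4)&(X<.6)&(Y<-.1)&(Y>-.38)
m=reg&(Z>.03)&(Z<.045);rect(m,'caddytop')
m=reg&(Z>.085);n,l,st,ce=cv2.connectedComponentsWithStats(m.astype(np.uint8))
for i in range(1,n):
    if st[i,4]>3: rect(l==i,'cas%d'%i)
reg=(X>.35)&(X<.7)&(Y<.3)&(Y>-.05)
m=reg&(Z>.107)&(Z<.125); m=cv2.morphologyEx(m.astype(np.uint8),cv2.MORPH_OPEN,np.ones((5,5)))>0;rect(m,'lid')
m=reg&(Z>.075)&(Z<.106)&(np.arange(384)[:,None]>172)&(np.arange(512)[None]>195)&(np.arange(512)[None]<245);rect(m,'bar')
v,u=np.nonzero(m)
print([(int(a),int(b),np.round(W[b,a],3).tolist()) for a,b in zip(u,v)][::8])
```

```text
caddytop 1484 ((495.1505126953125, -249.3237762451172), (200.8979949951172, 101.77717590332031), 80.33851623535156) 0.03000941553877337 0.04499817398258949
cas1 158 ((507.823974609375, -174.9916534423828), (16.831140518188477, 70.11791229248047), 80.4924087524414) 0.08513309833701432 0.10405848066002739
cas2 163 ((490.8074951171875, -273.2913513183594), (17.512996673583984, 69.49341583251953), 79.52302551269531) 0.08521473401744165 0.10178701711465837
lid 2799 ((555.486083984375, 114.37617492675781), (105.63711547851562, 215.8068389892578), 10.653901100158691) 0.10707751343594812 0.12141020578014954
bar 302 ((480.7406005859375, 108.51514434814453), (46.710025787353516, 117.29573059082031), 9.984033584594727) 0.07583098352780941 0.10569841108551066
[(224, 173, [0.507, 0.09, 0.105]), (232, 173, [0.511, 0.069, 0.086]), (220, 174, [0.505, 0.101, 0.098]), (228, 174, [0.509, 0.08, 0.082]), (212, 175, [0.501, 0.123, 0.103]), (220, 175, [0.505, 0.102, 0.088]), (237, 175, [0.503, 0.054, 0.1]), (212, 176, [0.501, 0.124, 0.093]), (220, 176, [0.504, 0.103, 0.076]), (202, 177, [0.496, 0.151, 0.1]
[... 271 characters left out ...]
.102]), (203, 183, [0.479, 0.148, 0.098]), (204, 184, [0.477, 0.145, 0.098]), (232, 185, [0.475, 0.068, 0.098]), (204, 186, [0.471, 0.145, 0.099]), (231, 186, [0.472, 0.07, 0.095]), (203, 187, [0.468, 0.148, 0.098]), (224, 187, [0.469, 0.09, 0.098]), (232, 187, [0.469, 0.067, 0.101]), (204, 188, [0.465, 0.144, 0.101]), (219, 188, [0.466, 0.103, 0.097]), (227, 188, [0.466, 0.081, 0.1]), (235, 188, [0.468, 0.059, 0.091]), (212, 189, [0.463, 0.123, 0.097]), (220, 189, [0.463, 0.101, 0.097]), (228, 189, [0.464, 0.078, 0.097]), (210, 190, [0.459, 0.128, 0.103]), (218, 190, [0.46, 0.106, 0.1]), (206, 191, [0.457, 0.139, 0.098]), (214, 191, [0.457, 0.117, 0.102]), (208, 192, [0.455, 0.134, 0.094])]
```

View pics/cad.png

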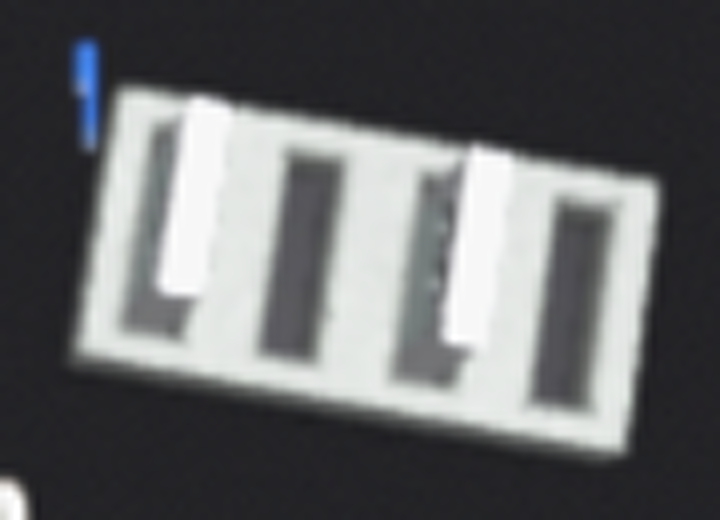

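View pics/box.png

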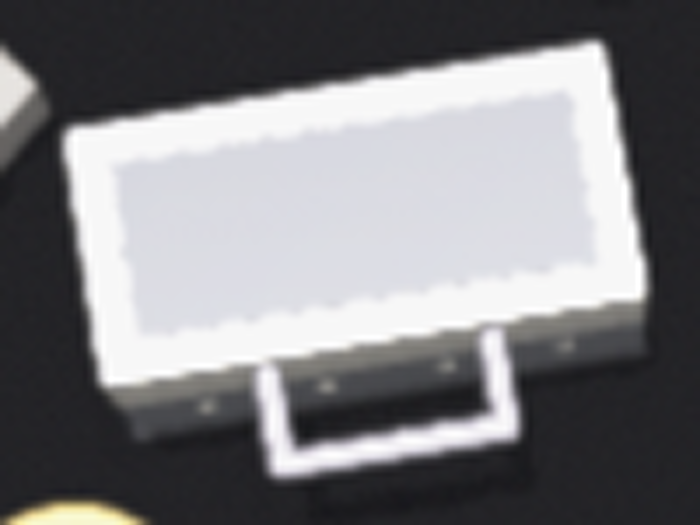

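Run:
```python
import numpy as np
from scipy.spatial.transform import Rotation as R
from station import *
s=sense();T=R.from_euler('xyz',s['tool_rot'],degrees=True).as_matrix();print(np.round(T,3))
y=np.degrees(np.arctan2(T[1,1],T[0,1]));print('jaw yaw',y)
W=np.load('topW0.npy');W2=np.load('sceneW0.npy')
P=np.vstack([W.reshape(-1,3),W2.reshape(-1,3)])
for x0 in np.arange(.3,.95,.05):
    r=[]
    for y0 in np.arange(-.4,.5,.05):
        m=(abs(P[:,0]-x0)<.025)&(abs(P[:,1]-y0)<.025)
        r.append('%4d'%(1000*np.percentile(P[m][:,2],98)) if m.sum()>3 else '  --')
    print('%.2f'%x0,' '.join(r))
d=np.load('top0.npy')
for uv in [(80,300),(100,280),(40,350),(120,330),(95,320)]: print(uv,W[uv[1],uv[0]])
```

```text
[[ 0.     0.352 -0.936]
 [-0.    -0.936 -0.352]
 [-1.     0.     0.   ]]
jaw yaw -69.38887209081643
0.30    3    4    4    4   92   79    4    4    4    4    4    4    4    4  401  402    5   16
0.35    5    9    9    5    4   14   22   19    4    4   21   22   27   27   51   26    4    5
0.40    5    5    4    5    4    5   22   21    4    4   22   23   26   26   55   56   52    7
0.45    5   40   42   98   40   80    4    4    4  101  101  101   26   27    4    4    6    3
0.50    4   41   99   99   99   99    5    4  112  115  116  116  116    4    4   55    4    3
0.55    5   38   41   45   99   96    4    4  117  118  118  118  117  106   59   82   81   54
0.60    4    4    4    4    4    6    4    4  116  117  117  118  117  111   82   85   85   81
0.65    5    4   14   13    4    5    5    5    4    6    6    3    4   58   82   86   85   83
0.70    0    3   16   67   65  114  190  193  108  106    4    3    4    4    5   83   82  106
0.75   --   --    2   67   66  118  160  105  104   71    4    4    3    3   98  127  106  106
0.80  387   --   --   --    3    4    4    4    3    8    3   99  113   94  128  127  106   --
0.85  401  385   --   --   --   --    3    4    4  243  242  114  111   96  125  107  106 -795
0.90   --  395  404  412   --   --   --    1    3    7    5  114  125  128  126  106   -- -704
(80, 300) [0.17732306 0.38897762 0.29626607]
(100, 280) [0.21912881 0.36217818 0.25425773]
(40, 350) [0.07747199 0.45401565 0.32325311]
(120, 330) [0.07307274 0.37854268 0.00289139]
(95, 320) [0.10006963 0.44939976 0.00644947]
```

Request:
step_arm(plan=[0.04,0.045,0,0,0,6.6,1,0.085,0.09,0,0,0,13.2,1,0.125,0.135,0,0,0,19.8,1,0.16,0.185,0,0,0,26.4,0.5,0.19,0.235,0,0,0,33,-0.2,0.215,0.29,0,0,0,39.6,-0.2,0.235,0.345,0,0,0,46.2,-0.2,0.25,0.4,0,0,0,52.8,-0.2,0.255,0.46,0,0,0,59.4,-0.2,0.255,0.52,0,0,0,66,-0.2,0.25,0.58,0,0,0,72.6,-0.2,0.245,0.64,0,0,0,79.7,-0.2], grip_force=15)

```text
t: 2.7
position: [0.4825, 0.01, 0.248]
tool_rot: [68.0, 89.9, -11.5]
ft_force: [1.1, -0.2, 0.8]
finger_gap: 0.0348
```

Run:
```python
from h import *
s=sense();print(s['t'],s['position'],s['tool_rot'],s['q'])
save('wrist','w0.png')
print(camera_params('wrist'))
```

```text
2.7 [0.48246833 0.01000282 0.24804103] [ 67.97496146  89.9398185  -11.50310397] [ 20.09634422  11.7363241  -32.29808945 112.98225091   7.4554002
  57.2238407   -5.1817246 ]
{'intrinsics': array([[297.31863964,   0.        , 257.27172015],
       [  0.        , 297.31863964, 185.01784643],
       [  0.        ,   0.        ,   1.        ]]), 'R': array([[ 0.98037619,  0.19713305,  0.00104225],
       [ 0.18807508, -0.93688763,  0.29473604],
       [ 0.05907869, -0.28875618, -0.95557814]]), 't': array([-0.47570321, -0.10755962,  0.36955079])}
```

View pics/w0.png

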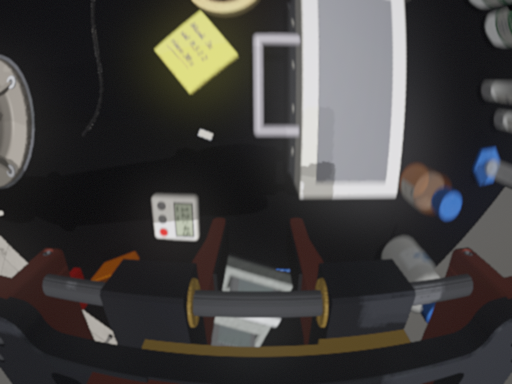

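```bash
cat >> h.py <<'E'
def wray(uv,z,c):
    K=np.array(c['intrinsics']);R=np.array(c['R']);t=np.array(c['t'])
    d=np.array([uv[0]-K[0,2],uv[1]-K[1,2]]);r=np.hypot(*d);th=r/K[0,0]
    v=np.array([*(d/r*np.sin(th)),np.cos(th)]);C=-R.T@t;w=R.T@v
    return C+w*(z-C[2])/w[2]
E
python3 - <<'E'
from h import *
c=camera_params('wrist')
for uv,z in [((259,37),.098),((259,133),.098),((259,86),.098),((303,197),.114),((401,193),.114),((300,0),.114)]: print(uv,wray(uv,z,c))
E
```

```text
(259, 37) [0.45525698 0.15680893 0.098     ]
(259, 133) [0.47377287 0.0649312  0.098     ]
(259, 86) [0.46474802 0.10964002 0.098     ]
(303, 197) [0.52768883 0.01451218 0.114     ]
(401, 193) [0.63086045 0.03877622 0.114     ]
(300, 0) [0.48492064 0.19768519 0.114     ]
```

Request:
step_arm(plan=[-0.009,0.048,0,0,0,0.5,-0.2,-0.0185,0.096,0,0,0,0.8,-0.2,-0.0185,0.096,-0.05,0,0,0.8,-0.2,-0.0185,0.096,-0.09,0,0,0.8,-0.2,-0.0185,0.096,-0.12,0,0,0.8,-0.2,-0.0185,0.096,-0.136,0,0,0.8,-0.2,-0.0185,0.096,-0.146,0,0,0.8,-0.2,-0.0185,0.096,-0.146,0,0,0.8,-0.2])

```text
t: 3.75
position: [0.4644, 0.1042, 0.1017]
tool_rot: [58.1, 90.0, -20.8]
ft_force: [0.5, 0.4, 1.2]
finger_gap: 0.0349
```

Run:
```python
from h import *
s=sense();print(s['t'],s['position'],s['ft_force'])
p,d=save('top','t1.png')
a=cv2.imread('pics/t1.png');cv2.imwrite('pics/t1c.png',cv2.resize(a[110:220,150:280],None,fx=5,fy=5))
save('wrist','w1.png')
```

```text
3.75 [0.46435226 0.10420533 0.10174928] [0.49217288 0.42511774 1.21970289]
```

View pics/t1c.png

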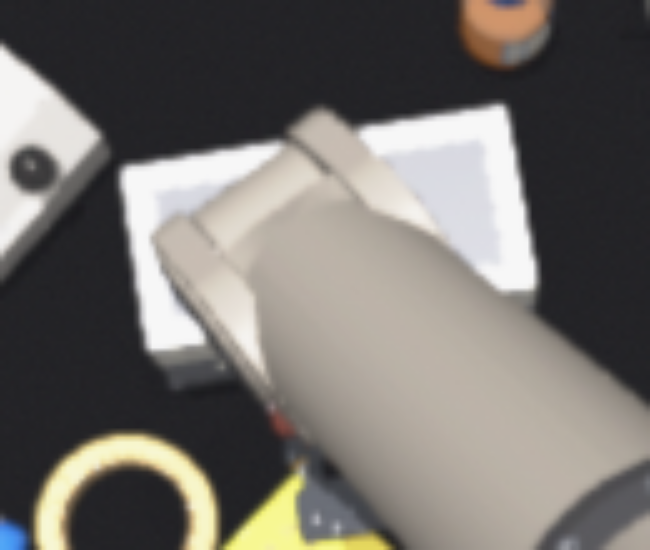

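View pics/w1.png

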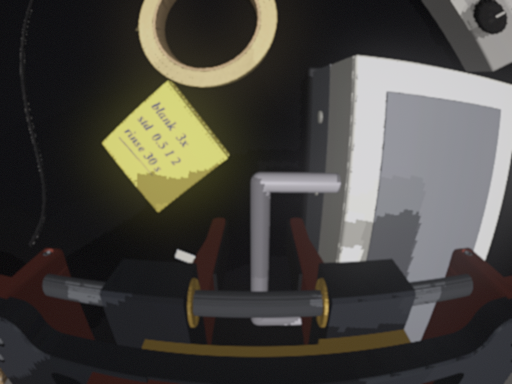

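The bar lies between the fingers in the wrist view, running (260,180) to (260,320). I'll close on it.

Request:
step_arm(plan=[0,0,0,0,0,0,-1,0,0,0,0,0,0,-1,0,0,0,0,0,0,-1,0,0,0,0,0,0,-1,0,0,0,0,0,0,-1], grip_force=20)

```text
t: 4.47
position: [0.4659, 0.1046, 0.1022]
tool_rot: [99.6, 89.8, 20.7]
ft_force: [4.9, -0.2, -2.0]
finger_gap: 0.0096
```

Run:
```python
import numpy as np
p=np.radians(10.4);u=np.array([np.cos(p),np.sin(p)])
r=np.hypot(.144,.030);a0=np.arctan2(.03,-.144)
prev=None
for th in np.arange(0,2.06,.1):
    a=a0-th; d=r*np.cos(a)+.144; print('%.1f'%th,np.round(u*d,4),round(r*np.sin(a)-.03,4))
```

```text
0.0 [0. 0.] 0.0
0.1 [0.0037 0.0007] 0.0142
0.2 [0.0087 0.0016] 0.028
0.3 [0.015  0.0028] 0.0412
0.4 [0.0227 0.0042] 0.0537
0.5 [0.0315 0.0058] 0.0654
0.6 [0.0414 0.0076] 0.0761
0.7 [0.0523 0.0096] 0.0857
0.8 [0.0641 0.0118] 0.0942
0.9 [0.0767 0.0141] 0.1014
1.0 [0.0899 0.0165] 0.1074
1.1 [0.1037 0.019 ] 0.1119
1.2 [0.1178 0.0216] 0.1151
1.3 [0.1322 0.0243] 0.1168
1.4 [0.1466 0.0269] 0.117
1.5 [0.161  0.0296] 0.1158
1.6 [0.1753 0.0322] 0.1131
1.7 [0.1891 0.0347] 0.1089
1.8 [0.2025 0.0372] 0.1034
1.9 [0.2153 0.0395] 0.0966
2.0 [0.2274 0.0417] 0.0885
```

Request:
step_arm(plan=[0.004,0.001,0.007,0,0,0,-1,0.0055,0.001,0.0142,0,0,0,-1,0.0105,0.0015,0.028,0,0,0,-1,0.017,0.003,0.041,0,0,0,-1,0.0245,0.004,0.0535,0,0,0,-1,0.0335,0.006,0.0655,0,0,0,-1,0.0435,0.0075,0.076,0,0,0,-1,0.0545,0.0095,0.0855,0,0,0,-1,0.066,0.012,0.094,0,0,0,-1,0.0785,0.014,0.1015,0,0,0,-1,0.092,0.0165,0.1075,0,0,0,-1])

```text
t: 5.85
position: [0.5563, 0.1212, 0.2111]
tool_rot: [12.0, 90.0, -66.8]
ft_force: [-3.8, 0.5, 1.7]
finger_gap: 0.0091
```

Run:
```python
from h import *
s=sense();print(s['t'],s['position'],s['tool_rot'],s['ft_force'],s['ft_torque'],s['finger_gap'])
save('scene','s2.png')
a=cv2.imread('pics/s2.png');cv2.imwrite('pics/s2c.png',cv2.resize(a[120:290,130:300],None,fx=3.5,fy=3.5))
```

```text
5.85 [0.55629452 0.12118586 0.21111173] [ 12.03531296  89.99136552 -66.82573742] [-3.80664718  0.47955104  1.72539295] [ 0.01297908  0.66593209 -0.02701107] 0.009064684513530376
```

View pics/s2c.png

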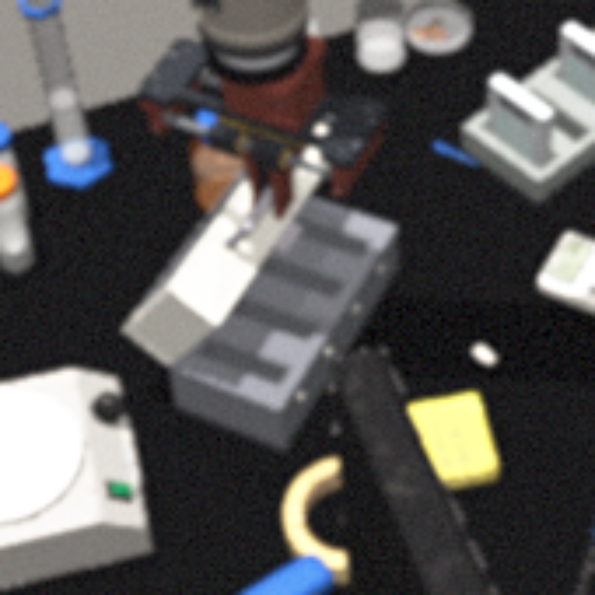

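The lid is about half open with the bar still gripped; all four slots are visible and empty. I'll carry on along the arc.

Request:
step_arm(plan=[0.014,0.0025,0.0035,0,0,0,-1,0.028,0.005,0.0065,0,0,0,-1,0.0425,0.008,0.008,0,0,0,-1,0.057,0.0105,0.0085,0,0,0,-1,0.071,0.013,0.0075,0,0,0,-1,0.0855,0.0155,0.0045,0,0,0,-1,0.099,0.018,0.0005,0,0,0,-1,0.1125,0.0205,-0.005,0,0,0,-1,0.1255,0.023,-0.012,0,0,0,-1,0.137,0.025,-0.02,0,0,0,-1,0.137,0.025,-0.02,0,0,0,-1])

```text
t: 7.28
position: [0.6938, 0.1457, 0.1883]
tool_rot: [-102.1, 90.0, 179.0]
ft_force: [-0.4, 3.0, -0.3]
finger_gap: 0.0095
```

Run:
```python
from h import *
s=sense();print(s['t'],s['position'],s['tool_rot'],s['ft_force'],s['ft_torque'],s['finger_gap'])
save('scene','s3.png')
a=cv2.imread('pics/s3.png');cv2.imwrite('pics/s3c.png',cv2.resize(a[100:270,130:300],None,fx=3.5,fy=3.5))
save('wrist','w3.png')
```

```text
7.275 [0.69376677 0.14570429 0.18834182] [-102.13572874   89.97805594  178.96814512] [-0.41271624  2.97294575 -0.33160532] [0.66160389 0.00541683 0.00124238] 0.009461080475115572
```

View pics/s3c.png

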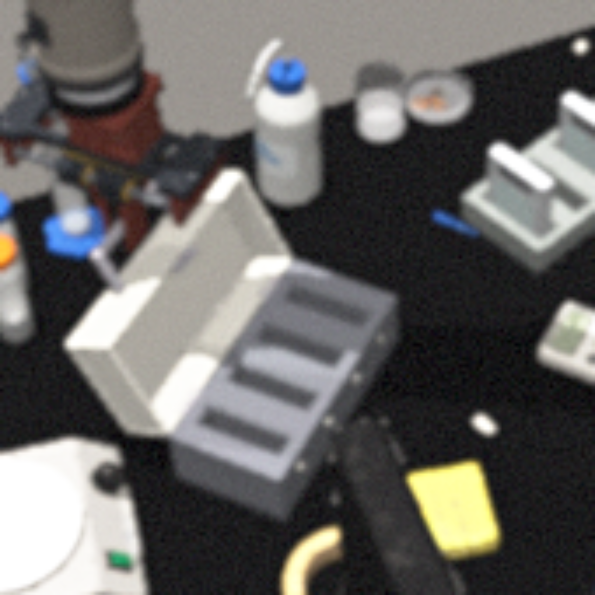

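View pics/w3.png

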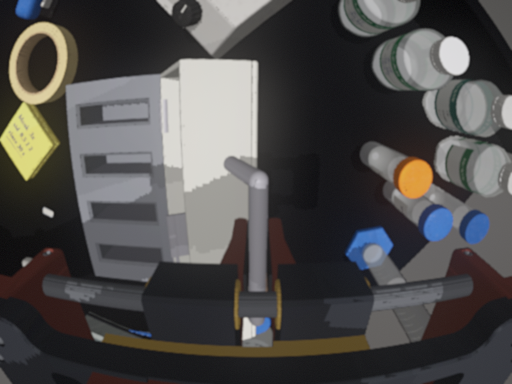

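Request:
step_arm(plan=[0,0,0,0,0,0,-0.3,0,0,0,0,0,0,-0.3,0,0,0,0,0,0,-0.3,0,0,0.03,0,0,0,-0.3,0,0,0.08,0,0,0,-0.3,0,0,0.11,0,0,0,0,-0.03,-0.045,0.11,0,0,10,0,-0.06,-0.095,0.11,0,0,20,0,-0.085,-0.145,0.11,0,0,30,0,-0.11,-0.195,0.11,0,0,40,0,-0.13,-0.245,0.11,0,0,50,0,-0.155,-0.285,0.11,0,0,60,0])

```text
t: 8.88
position: [0.5371, -0.1421, 0.2993]
tool_rot: [-61.6, 89.9, -80.3]
ft_force: [0.8, -0.8, -0.8]
finger_gap: 0.0441
```

Run:
```python
from h import *
s=sense();print(s['t'],s['position'],s['tool_rot'],s['ft_force'],s['q'])
save('scene','s4.png');save('top','t4.png')
```

```text
8.875 [ 0.53712914 -0.14208553  0.29929203] [-61.57943324  89.93416371 -80.25529493] [ 0.7663221  -0.75142155 -0.76173386] [ 42.96767647  18.33175904 -42.77864204  99.91982327  13.49065944
  66.98080586  67.64052284]
```

View pics/s4.png

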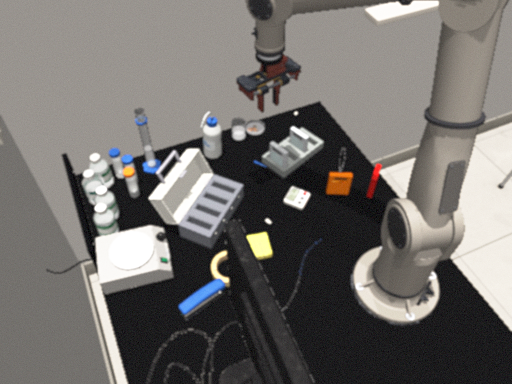

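View pics/t4.png

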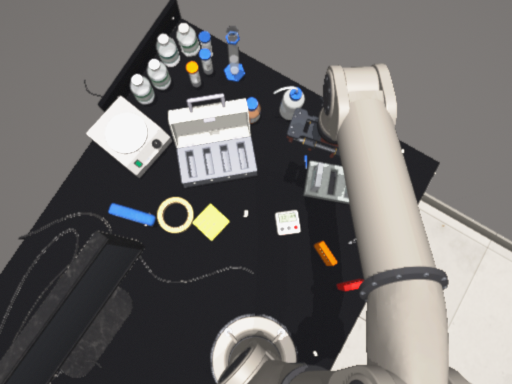

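The lid stays back and the amber bottle is still at (252,110). Next I'll measure the slots and the caddy as they are now.

Run:
```python
from h import *
p,d=read_camera('top');W=world('top',d);X,Y,Z=[W[...,i] for i in range(3)]
m=(X>.44)&(X<.68)&(Y<.27)&(Y>-.03)&(abs(Z-.066)<.008)
m=cv2.morphologyEx(m.astype(np.uint8),cv2.MORPH_OPEN,np.ones((2,2)))
n,l,st,ce=cv2.connectedComponentsWithStats(m);i=1+np.argmax(st[1:,4]);mm=l==i
print(st[i],cv2.minAreaRect((W[mm][:,:2]*1000).astype(np.float32)))
g=cv2.resize(p[120:195,165:265],None,fx=7,fy=7,interpolation=cv2.INTER_CUBIC);cv2.imwrite('pics/slots.png',g[:,:,::-1])
p,d=save('wrist','w4.png')
for n in ['top','scene']:
    p,d=read_camera(n);W=world(n,d)
    X,Y,Z=[W[...,i] for i in range(3)]
    reg=(X>.4)&(X<.6)&(Y<-.1)&(Y>-.38)
    m=reg&(Z>.088)&(Z<.115);k,l,st,ce=cv2.connectedComponentsWithStats(m.astype(np.uint8))
    for i in range(1,k):
        if st[i,4]>8: print(n,st[i,4],cv2.minAreaRect((W[l==i][:,:2]*1000).astype(np.float32)))
```

```text
[ 178  130   80   55 2508] ((442.30401611328125, 90.57717895507812), (390.8198547363281, 220.739013671875), 9.628744125366211)
top 151 ((507.548828125, -174.98739624023438), (16.736328125, 69.8289794921875), 80.48568725585938)
scene 99 ((491.9418029785156, -271.1606750488281), (20.102792739868164, 70.88404083251953), 78.14632415771484)
scene 109 ((509.0074462890625, -171.0941162109375), (24.054386138916016, 70.19686889648438), 77.22056579589844)
```

View pics/slots.png

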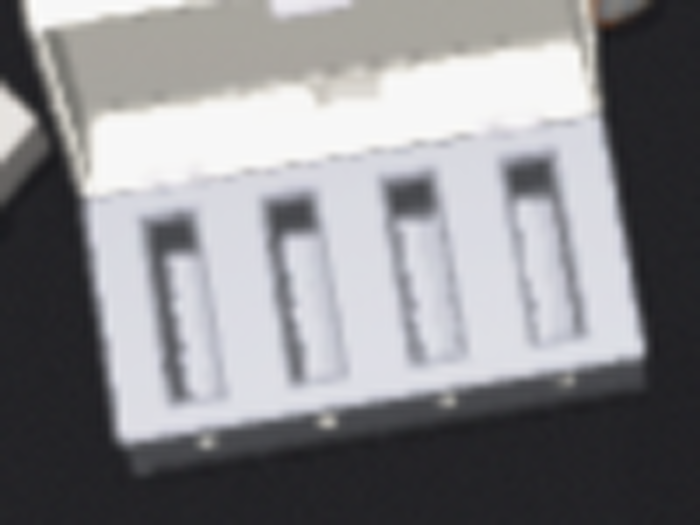

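View pics/w4.png

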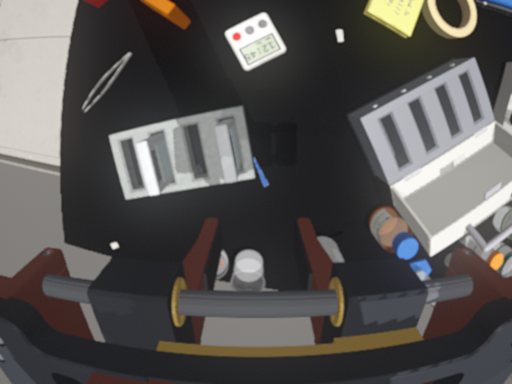

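Run:
```python
from h import *
c=camera_params('top');K=np.array(c['intrinsics']);R=np.array(c['R']);t=np.array(c['t'])
def pr(px,z):
    w=R.T@np.linalg.inv(K)@np.array([px[0],px[1],1]);C=-R.T@t;return (C+w*(z-C[2])/w[2])[:2]
S=[[(143,218),(195,210),(225,398),(172,405)],[(264,198),(316,192),(346,377),(292,385)],[(383,180),(435,173),(465,358),(413,366)],[(502,160),(555,153),(585,337),(533,346)]]
cs=[]
for s in S:
    q=[pr(((a+.5)/7-.5+165,(b+.5)/7-.5+120),.066) for a,b in s];cs.append(np.mean(q,0));e=(q[0]+q[1]-q[2]-q[3])/2
    print(np.round(cs[-1],4),np.linalg.norm(e),np.degrees(np.arctan2(e[1],e[0])))
v=cs[0]-cs[3];print(np.linalg.norm(v)/3,np.degrees(np.arctan2(-v[0],v[1])),np.mean(cs,0))
# block corners
for a,b in [(82,197),(605,113),(645,357),(122,442)]: print(np.round(pr(((a+.5)/7-.5+165,(b+.5)/7-.5+120),.066),4))
```

```text
[0.5421 0.1877] 0.08000043033190071 10.63326222958179
[0.5511 0.1386] 0.07948221212673272 10.168510991601794
[0.5597 0.0898] 0.07947427990000348 10.09765838715109
[0.569  0.0407] 0.07944729568552057 9.880163707658859
0.04982763032243667 10.342699927229555 [0.55547181 0.11418987]
[0.5882 0.2311]
[0.6273 0.016 ]
[ 0.5238 -0.0014]
[0.4856 0.2108]
```

Request:
step_arm(plan=[-0.015,-0.0175,-0.05,0,0,4.6,0,-0.0305,-0.0355,-0.1,0,0,9.2,0,-0.0305,-0.0355,-0.1,0,0,9.2,0,-0.0305,-0.0355,-0.1,0,0,9.2,0])

```text
t: 9.68
position: [0.5099, -0.173, 0.2011]
tool_rot: [19.1, 89.8, 9.4]
ft_force: [0.4, 0.1, 0.8]
finger_gap: 0.0439
```

Run:
```python
from h import *
s=sense();print(s['t'],s['position'],s['ft_force'],s['q'][6])
from scipy.spatial.transform import Rotation as R
T=R.from_euler('xyz',s['tool_rot'],degrees=True).as_matrix();print('jaw',np.degrees(np.arctan2(T[1,1],T[0,1])))
save('wrist','w5.png')
```

```text
9.675 [ 0.50989621 -0.1730017   0.20105734] [0.44129636 0.12815777 0.76722984] 75.98101304992457
jaw 80.34002829324561
```

View pics/w5.png

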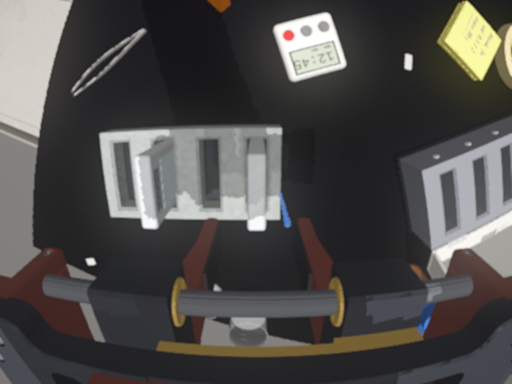

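Run:
```python
from h import *
c=camera_params('wrist')
for uv in [(257,228),(257,222),(248,228),(266,228),(257,140),(152,225)]: print(uv,wray(uv,.098,c))
p,d=read_camera('wrist');a=cv2.resize(p[110:240,90:300],None,fx=3.5,fy=3.5);cv2.imwrite('pics/w5c.png',a[:,:,::-1])
print(d[140:232:8,257],d[150:230:8,150])
```

```text
(257, 228) [ 0.54261044 -0.17820763  0.098     ]
(257, 222) [ 0.53678446 -0.17721484  0.098     ]
(248, 228) [ 0.54127822 -0.18613086  0.098     ]
(266, 228) [ 0.54396821 -0.17028937  0.098     ]
(257, 140) [ 0.46513813 -0.16501194  0.098     ]
(152, 225) [ 0.52503211 -0.27427103  0.098     ]
[0.311008   0.2668716  0.24381754 0.24535249 0.2487954  0.2508441
 0.2526331  0.25447926 0.25733548 0.25930616 0.2619335  0.2646961 ] [0.26064572 0.24611327 0.24819036 0.24923582 0.25176585 0.25356063
 0.2557229  0.25831783 0.26085073 0.2625253 ]
```

View pics/w5c.png

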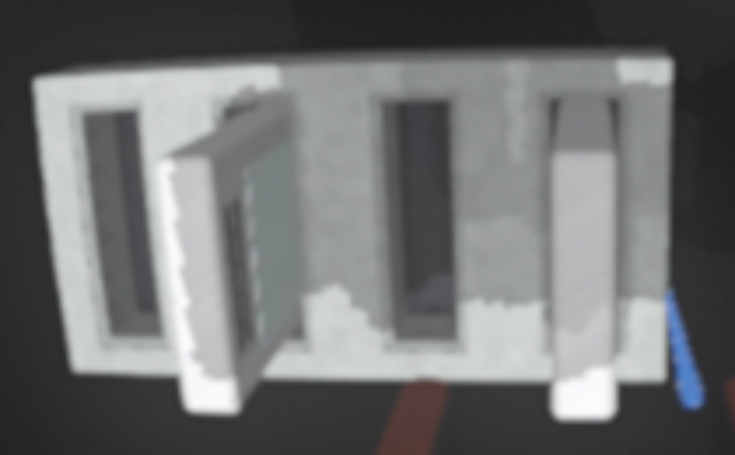

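The cassette top is centred between the fingers, so I'll descend and grip.

Request:
step_arm(plan=[0,0,-0.04,0,0,0,0,0.001,0,-0.075,0,0,0,0,0.001,0,-0.1,0,0,0,0,0.001,0,-0.111,0,0,0,0,0.001,0,-0.111,0,0,0,0,0.001,0,-0.111,0,0,0,-1,0.001,0,-0.111,0,0,0,-1,0.001,0,-0.111,0,0,0,-1,0.001,0,-0.111,0,0,0,-1,0.001,0,-0.111,0,0,0,-1], grip_force=20)

```text
t: 11.02
position: [0.5089, -0.1749, 0.0886]
tool_rot: [-31.9, 90.0, -41.6]
ft_force: [-1.3, -0.8, 5.8]
finger_gap: 0.0159
```

Run:
```python
from h import *
s=sense();print(s['t'],s['position'],s['ft_force'],s['ft_torque'],s['finger_gap'])
save('wrist','w6.png')
```

```text
11.025 [ 0.50888423 -0.17494696  0.08859457] [-1.33998099 -0.79864247  5.77836747] [ 0.0509834   0.04054294 -0.04404827] 0.015881599815602655
```

View pics/w6.png

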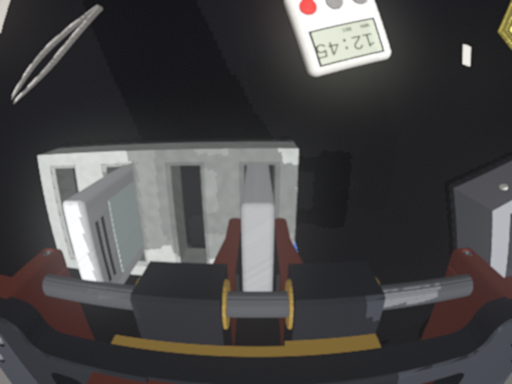

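Request:
step_arm(plan=[0,0,0.015,0,0,0,-1,0,0,0.035,0,0,0,-1,0,0,0.065,0,0,0,-1,0,0,0.1,0,0,0,-1,0.01,0.03,0.112,0,0,3,-1,0.022,0.075,0.112,0,0,7,-1,0.034,0.12,0.112,0,0,11,-1,0.045,0.16,0.112,0,0,15,-1,0.054,0.195,0.112,0,0,18,-1,0.06,0.2155,0.112,0,0,19.9,-1,0.06,0.2155,0.112,0,0,19.9,-1,0.06,0.2155,0.112,0,0,19.9,-1])

```text
t: 12.58
position: [0.5685, 0.0388, 0.2001]
tool_rot: [-126.0, 89.9, -115.9]
ft_force: [-0.3, -0.1, -1.9]
finger_gap: 0.0156
```

Run:
```python
from h import *
s=sense();print(s['t'],s['position'],s['ft_force'],s['ft_torque'],s['finger_gap'],s['q'][6])
from scipy.spatial.transform import Rotation as R
T=R.from_euler('xyz',s['tool_rot'],degrees=True).as_matrix();print('jaw',np.degrees(np.arctan2(T[1,1],T[0,1])),np.round(T,3))
save('wrist','w7.png');save('scene','s7.png');
a=cv2.imread('pics/s7.png');cv2.imwrite('pics/s7c.png',cv2.resize(a[80:260,140:330],None,fx=3.2,fy=3.2))
```

```text
12.575 [0.5684851  0.03878087 0.20007954] [-0.32628049 -0.1094843  -1.87434674] [ 0.05655843 -0.09642921  0.06061533] 0.015625021263627678 69.17293417629152
jaw 100.0719980295596 [[-0.001 -0.175  0.985]
 [-0.001  0.985  0.175]
 [-1.    -0.001 -0.001]]
```

View pics/w7.png

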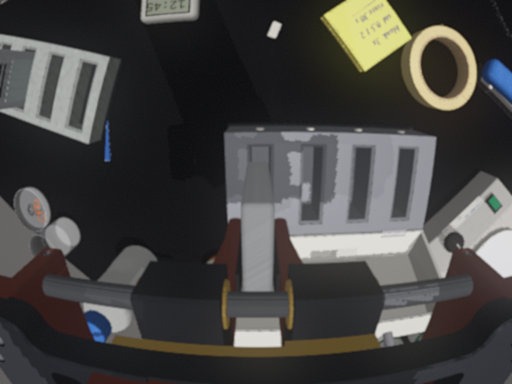

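View pics/s7c.png

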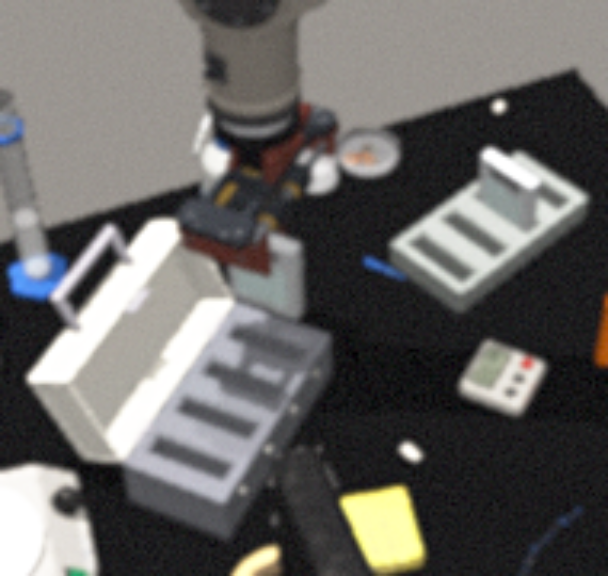

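```bash
cat >> h.py <<'E'
def wproj(X,c):
    K=np.array(c['intrinsics']);v=np.array(c['R'])@np.array(X)+np.array(c['t'])
    r=np.hypot(v[0],v[1]);th=np.arctan2(r,v[2]);return K[0,0]*th*v[:2]/r+K[:2,2]
E
python3 - <<'E'
from h import *
c=camera_params('wrist');p,d=read_camera('wrist')
s=sense();print(s['position'])
F=5;x0,y0=210,115
g=cv2.resize(p[y0:y0+110,x0:x0+150],None,fx=F,fy=F,interpolation=cv2.INTER_CUBIC)[:,:,::-1].copy()
yw=np.radians(10.3);ux=np.array([np.cos(yw),np.sin(yw)]);uy=np.array([-ux[1],ux[0]]);B=np.array([.5555,.1142])
def poly(ctr,a,b,z,col):
    pts=[]
    for sa,sb in [(1,1),(1,-1),(-1,-1),(-1,1)]:
        q=ctr+sa*a*ux+sb*b*uy;uv=wproj([*q,z],c);pts.append(((uv-[x0,y0]+.5)*F).astype(int))
    cv2.polylines(g,[np.array(pts)],True,col,1)
for k in range(4): poly(B+(1.5-k)*.05*uy,.038,.0095,.066,(0,0,255))
poly(B,.052,.108,.066,(0,255,0))
poly(s['position'][:2],.035,.008,.1195,(255,0,0))
poly(s['position'][:2],.035,.008,.2095,(255,255,0))
cv2.imwrite('pics/w7o.png',g)
E
```

```text
[0.56850885 0.03891451 0.20002298]
```

View pics/w7o.png

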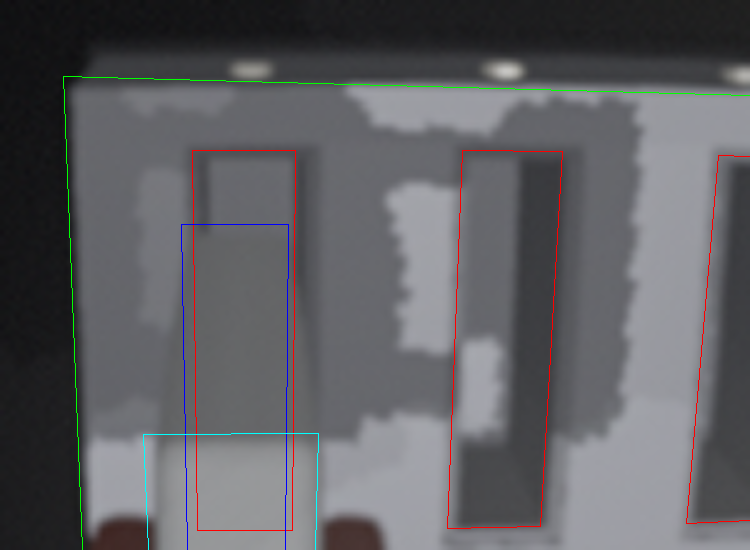

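Request:
step_arm(plan=[0.0005,0.0015,-0.015,0,0,0.2,-1,0.0005,0.0015,-0.03,0,0,0.2,-1,0.0005,0.0015,-0.04,0,0,0.2,-1,0.0005,0.0015,-0.05,0,0,0.2,-1,0.0005,0.0015,-0.057,0,0,0.2,-1,0.0005,0.0015,-0.064,0,0,0.2,-1,0.0005,0.0015,-0.064,0,0,0.2,-1])

```text
t: 13.6
position: [0.5689, 0.0422, 0.1357]
tool_rot: [172.0, 90.0, -177.6]
ft_force: [-0.0, -0.3, -1.4]
finger_gap: 0.0159
```

Run:
```python
from h import *
s=sense();print(s['t'],s['position'],s['ft_force'],s['ft_torque'],s['finger_gap'])
```

```text
13.6 [0.56892642 0.04216818 0.13571558] [-0.01116398 -0.34044014 -1.42796092] [ 0.07200421 -0.13141703  0.02869245] 0.01594284823094553
```

Request:
step_arm(plan=[0,-0.0005,-0.006,0,0,0,-1,0,-0.0005,-0.012,0,0,0,-1,0,-0.0005,-0.018,0,0,0,-1,0,-0.0005,-0.024,0,0,0,-1,0,-0.0005,-0.03,0,0,0,-1,0,-0.0005,-0.036,0,0,0,-1,0,-0.0005,-0.039,0,0,0,-1,0,-0.0005,-0.041,0,0,0,-1,0,-0.0005,-0.042,0,0,0,-1])

```text
t: 14.72
position: [0.5692, 0.0418, 0.0947]
tool_rot: [-98.0, 90.0, -87.6]
ft_force: [-3.6, -1.5, 9.9]
finger_gap: 0.0157
```

Run:
```python
from h import *
s=sense();print(s['t'],s['position'],s['ft_force'],s['ft_torque'],s['finger_gap'])
save('wrist','w8.png')
```

```text
14.725 [0.56922928 0.04178348 0.09465004] [-3.6005526  -1.53833343  9.91073229] [-0.20641616  0.72534895  0.00232222] 0.01566365172732586
```

View pics/w8.png

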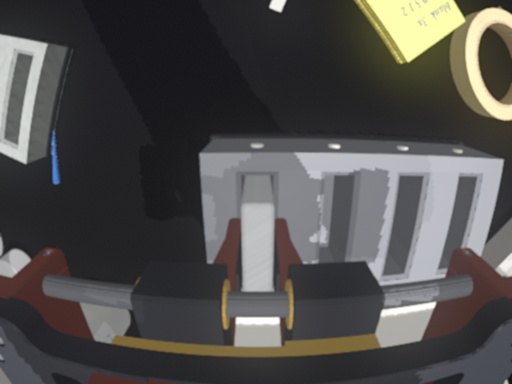

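Contact is felt at the expected height, with the upward force rising to 9.9 N. I'll release and go back to the caddy.

Request:
step_arm(plan=[0,0,0,0,0,0,-0.3,0,0,0,0,0,0,-0.3,0,0,0,0,0,0,-0.3,0,0,0.03,0,0,0,-0.3,0,0,0.07,0,0,0,-0.3,0,0,0.11,0,0,0,0,-0.01,-0.045,0.12,0,0,-3,0,-0.022,-0.09,0.12,0,0,-6,0,-0.035,-0.14,0.12,0,0,-9,0,-0.047,-0.19,0.12,0,0,-12,0,-0.06,-0.24,0.12,0,0,-15.5,0,-0.06,-0.24,0.12,0,0,-19.9,0])

```text
t: 16.27
position: [0.5074, -0.2036, 0.2136]
tool_rot: [-122.1, 89.9, -132.2]
ft_force: [-0.0, 1.1, 0.9]
finger_gap: 0.0441
```

Run:
```python
from h import *
s=sense();print(s['t'],s['position'])
save('wrist','w9.png');
for n in ['top','scene']:
    p,d=save(n,n+'9.png');W=world(n,d);X,Y,Z=[W[...,i] for i in range(3)]
    for nm,reg in [('cad',(X>.4)&(X<.6)&(Y<-.1)&(Y>-.4)&(Z>.088)&(Z<.112)),('slot',(X>.5)&(X<.63)&(Y<.075)&(Y>.005)&(Z>.085)&(Z<.13))]:
        k,l,st,ce=cv2.connectedComponentsWithStats(reg.astype(np.uint8))
        for i in range(1,k):
            if st[i,4]>8: print(n,nm,st[i,4],cv2.minAreaRect((W[l==i][:,:2]*1000).astype(np.float32)),np.median(Z[l==i]),np.percentile(Z[l==i],90))
```

```text
16.275 [ 0.50736726 -0.20362249  0.21362956]
top cad 108 ((480.671142578125, -271.16265869140625), (16.58143424987793, 48.86260223388672), 83.09980773925781) 0.09695146516610133 0.09965380479175666
top slot 151 ((567.5572509765625, 40.421260833740234), (71.29387664794922, 16.595706939697266), 10.726207733154297) 0.10270407214242698 0.10537744761119269
scene cad 100 ((492.45904541015625, -270.15826416015625), (22.40652084350586, 69.40290832519531), 73.86425018310547) 0.09618503332748546 0.09990459000203822
scene slot 167 ((567.7459106445312, 42.851898193359375), (68.55441284179688, 22.545412063598633), 11.56784725189209) 0.09992586734033988 0.10480194911089685
```

View pics/w9.png

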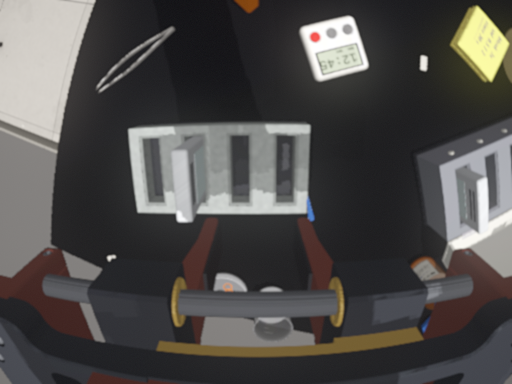

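View pics/scene9.png

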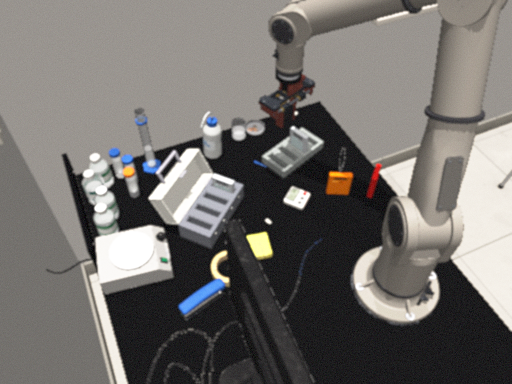

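The first cassette stands home, its top at about 104 mm. Next I hover over the second.

Request:
step_arm(plan=[-0.01,-0.035,0,0,0,0,0,-0.0185,-0.0745,-0.014,0,0,0,0,-0.0185,-0.0745,-0.014,0,0,0,0,-0.0185,-0.0745,-0.014,0,0,0,0])

```text
t: 16.92
position: [0.4913, -0.2713, 0.2003]
tool_rot: [72.0, 89.9, 62.7]
ft_force: [0.2, 0.3, -1.1]
finger_gap: 0.0438
```

Run:
```python
from h import *
s=sense();print(s['t'],s['position'],s['q'])
from scipy.spatial.transform import Rotation as R
T=R.from_euler('xyz',s['tool_rot'],degrees=True).as_matrix();print('jaw',np.degrees(np.arctan2(T[1,1],T[0,1])))
c=camera_params('wrist');p,d=save('wrist','w10.png')
F=4;x0,y0=130,100
g=cv2.resize(p[y0:y0+140,x0:x0+190],None,fx=F,fy=F,interpolation=cv2.INTER_CUBIC)[:,:,::-1].copy()
yw=np.radians(-9.7);ux=np.array([np.cos(yw),np.sin(yw)]);uy=np.array([-ux[1],ux[0]])
for ctr,col in [(np.array([.491,-.273]),(0,0,255)),(s['position'][:2],(255,0,0))]:
    pts=[((wproj([*(ctr+sa*.035*ux+sb*.008*uy),.098],c)-[x0,y0]+.5)*F).astype(int) for sa,sb in [(1,1),(1,-1),(-1,-1),(-1,1)]]
    cv2.polylines(g,[np.array(pts)],True,col,1)
cv2.imwrite('pics/w10o.png',g)
```

```text
16.925 [ 0.49129334 -0.27127098  0.20029814] [ 54.56727506  24.78283072 -40.76391825 105.53288923  19.05107661
  56.67880218  86.448058  ]
jaw 80.66869685990075
```

View pics/w10o.png

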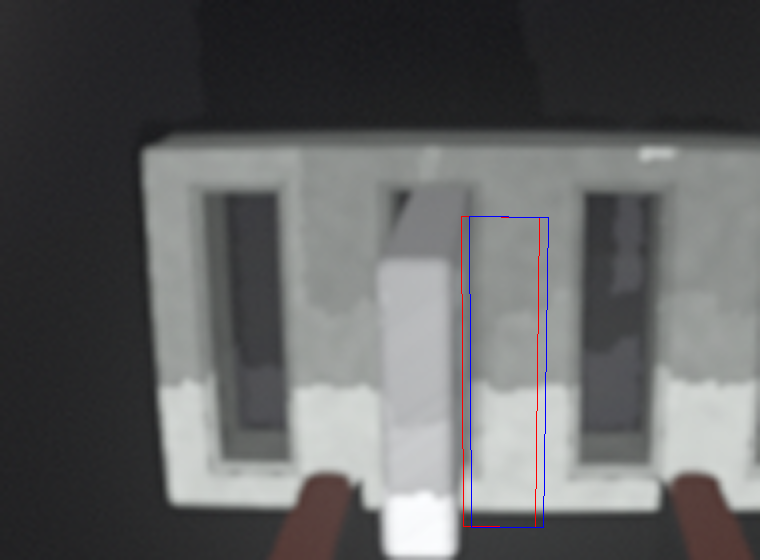

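The caddy has just been knocked aside: the cassette is about 20 mm off where I expected it. I'll measure it again.

Run:
```python
from h import *
c=camera_params('wrist')
q=[wray((a/4-.5+130,b/4-.5+100),.098,c)[:2] for a,b in [(378,258),(450,258),(458,553),(384,555)]]
q=np.array(q);print(q,q.mean(0));e=(q[2]+q[3]-q[0]-q[1])/2;print(np.linalg.norm(e),np.degrees(np.arctan2(e[1],e[0])))
q=[wray((a/4-.5+130,b/4-.5+100),.038,c)[:2] for a,b in [(144,148),(170,505),(658,510)]];print(np.array(q),np.degrees(np.arctan2(*(q[1]-q[0])[::-1])),np.linalg.norm(q[1]-q[0]))
for n in ['top','scene']:
    p,d=save(n,n+'11.png');W=world(n,d);X,Y,Z=[W[...,i] for i in range(3)]
    reg=(X>.4)&(X<.6)&(Y<-.1)&(Y>-.4)
    for nm,m in [('cas',reg&(Z>.088)&(Z<.112)),('cad',reg&(Z>.032)&(Z<.042))]:
        k,l,st,ce=cv2.connectedComponentsWithStats(m.astype(np.uint8))
        for i in range(1,k):
            if st[i,4]>20: print(n,nm,st[i,4],cv2.minAreaRect((W[l==i][:,:2]*1000).astype(np.float32)))
a=cv2.imread('pics/scene11.png');cv2.imwrite('pics/s11c.png',cv2.resize(a[80:210,230:360],None,fx=4.5,fy=4.5))
```

```text
[[ 0.46115382 -0.29324173]
 [ 0.46363154 -0.27849346]
 [ 0.53082997 -0.28885932]
 [ 0.52878498 -0.30555229]] [ 0.49610008 -0.2915367 ]
0.06836160830722411 -9.546984029730185
[[ 0.43426365 -0.35790112]
 [ 0.53434243 -0.37587642]
 [ 0.55708664 -0.23952258]] -10.182415513516094 0.10168025389985046
top cas 85 ((480.3357238769531, -288.10858154296875), (16.690526962280273, 40.01154708862305), 77.96847534179688)
top cad 1120 ((498.1142578125, -270.638427734375), (201.68148803710938, 101.12133026123047), 79.78365325927734)
scene cas 101 ((495.8674011230469, -291.87774658203125), (23.457927703857422, 71.43009185791016), 75.13816833496094)
scene cad 743 ((500.1797180175781, -268.683837890625), (206.54782104492188, 105.03947448730469), 80.4847640991211)
```

View pics/s11c.png

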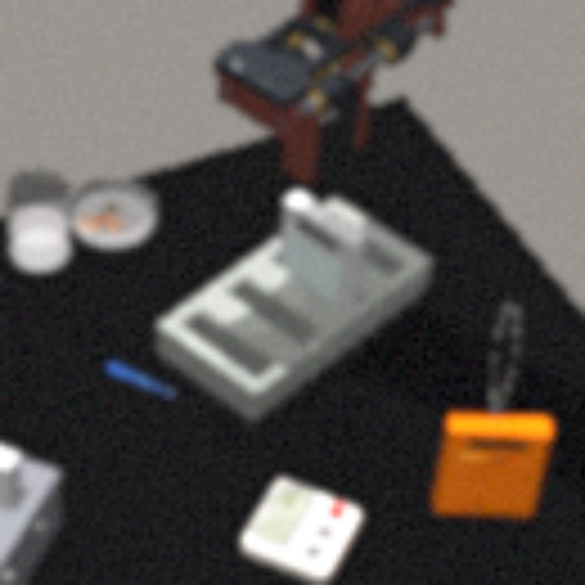

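The caddy has shifted about 21 mm in −y; the cassette is now at about (0.495, −0.293).

Request:
step_arm(plan=[0.004,-0.02,0,0,0,-0.3,0,0.004,-0.02,0,0,0,-0.3,0,0.004,-0.02,0,0,0,-0.3,0])

```text
t: 17.45
position: [0.4947, -0.2929, 0.2]
tool_rot: [107.9, 90.0, 98.1]
ft_force: [-0.3, -0.3, 0.2]
finger_gap: 0.0436
```

Run:
```python
from h import *
s=sense();print(s['t'],s['position'])
p,d=save('wrist','w12.png')
```

```text
17.45 [ 0.49467346 -0.29292753  0.20004621]
```

View pics/w12.png

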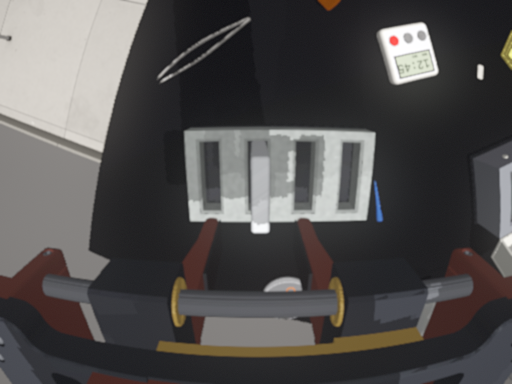

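The cassette is centred at column 259, between the fingers. I'll descend and grip.

Request:
step_arm(plan=[0,0,-0.04,0,0,0,0,0,0,-0.075,0,0,0,0,0,0,-0.1,0,0,0,0,0,0,-0.111,0,0,0,0,0,0,-0.111,0,0,0,0,0,0,-0.111,0,0,0,-1,0,0,-0.111,0,0,0,-1,0,0,-0.111,0,0,0,-1,0,0,-0.111,0,0,0,-1,0,0,-0.111,0,0,0,-1])

```text
t: 18.75
position: [0.4949, -0.2929, 0.0897]
tool_rot: [-38.5, 90.0, -48.3]
ft_force: [-1.3, 0.1, 4.8]
finger_gap: 0.0157
```

Run:
```python
from h import *
s=sense();print(s['t'],s['position'],s['ft_force'],s['ft_torque'],s['finger_gap'])
save('wrist','w13.png')
```

```text
18.75 [ 0.49489511 -0.29293153  0.08965127] [-1.28827799  0.06165289  4.75028599] [ 0.09926155  0.12184206 -0.02951007] 0.015684087249254006
```

View pics/w13.png

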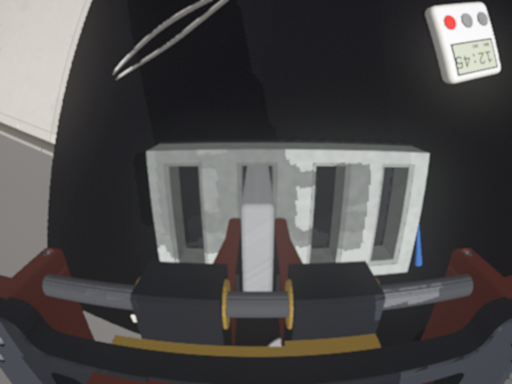

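Request:
step_arm(plan=[0,0,0.015,0,0,0,-1,0,0,0.035,0,0,0,-1,0,0,0.065,0,0,0,-1,0,0.01,0.1,0,0,0,-1,0.006,0.05,0.127,0,0,2.5,-1,0.012,0.1,0.127,0,0,5,-1,0.019,0.15,0.127,0,0,7.5,-1,0.026,0.2,0.127,0,0,10,-1,0.032,0.25,0.127,0,0,12.5,-1,0.038,0.3,0.127,0,0,15,-1,0.044,0.345,0.127,0,0,17,-1,0.05,0.385,0.127,0,0,19,-1])

```text
t: 20.3
position: [0.5447, 0.0941, 0.2175]
tool_rot: [-11.7, 89.9, -2.3]
ft_force: [0.2, -0.9, -2.6]
finger_gap: 0.0162
```

Request:
step_arm(plan=[0.004,0.03,0,0,0,1,-1,0.006,0.047,0,0,0,1.2,-1,0.006,0.047,-0.015,0,0,1.2,-1,0.006,0.047,-0.015,0,0,1.2,-1,0.006,0.047,-0.015,0,0,1.2,-1])

```text
t: 20.92
position: [0.5506, 0.1376, 0.2008]
tool_rot: [-144.4, 89.9, -134.1]
ft_force: [-0.8, -0.7, -1.8]
finger_gap: 0.016
```

Run:
```python
from h import *
s=sense();print(s['t'],s['position'],s['ft_force'],s['finger_gap'])
from scipy.spatial.transform import Rotation as R
T=R.from_euler('xyz',s['tool_rot'],degrees=True).as_matrix();print('jaw',np.degrees(np.arctan2(T[1,1],T[0,1])))
c=camera_params('wrist');p,d=save('wrist','w14.png')
F=5;x0,y0=180,115
g=cv2.resize(p[y0:y0+110,x0:x0+150],None,fx=F,fy=F,interpolation=cv2.INTER_CUBIC)[:,:,::-1].copy()
yw=np.radians(10.3);ux=np.array([np.cos(yw),np.sin(yw)]);uy=np.array([-ux[1],ux[0]]);B=np.array([.5555,.1142])
def poly(ctr,a,b,z,col):
    pts=[((wproj([*(ctr+sa*a*ux+sb*b*uy),z],c)-[x0,y0]+.5)*F).astype(int) for sa,sb in [(1,1),(1,-1),(-1,-1),(-1,1)]]
    cv2.polylines(g,[np.array(pts)],True,col,1)
for k in range(4): poly(B+(1.5-k)*.05*uy,.038,.0095,.066,(0,0,255))
poly(s['position'][:2],.035,.008,.1195,(255,0,0))
poly(s['position'][:2],.035,.008,.2095,(255,255,0))
cv2.imwrite('pics/w14o.png',g)
```

```text
20.925 [0.55064316 0.13755746 0.20077385] [-0.76484478 -0.65253148 -1.83810243] 0.015960690305065185
jaw 100.29375686215567
```

View pics/w14o.png

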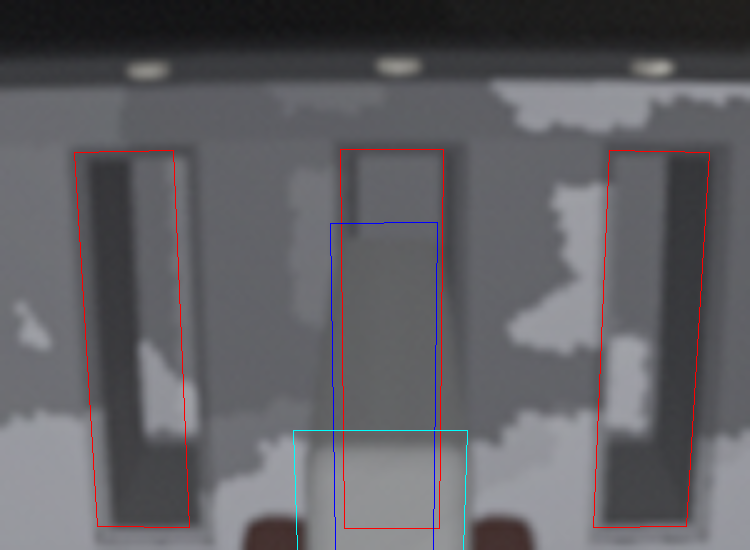

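Alignment matches the first insertion, so I'll apply the same correction and insert.

Request:
step_arm(plan=[0.0005,0.0012,-0.015,0,0,0,-1,0.0005,0.0012,-0.03,0,0,0,-1,0.0005,0.0012,-0.04,0,0,0,-1,0.0005,0.0012,-0.05,0,0,0,-1,0.0005,0.0012,-0.057,0,0,0,-1,0.0005,0.0012,-0.064,0,0,0,-1,0.0005,0.0012,-0.064,0,0,0,-1])

```text
t: 21.85
position: [0.5509, 0.1403, 0.1367]
tool_rot: [-176.2, 90.0, -165.8]
ft_force: [-0.5, -0.4, -2.4]
finger_gap: 0.016
```

Run:
```python
from h import *
s=sense();print(s['t'],s['position'],s['ft_force'],s['ft_torque'],s['finger_gap'])
```

```text
21.85 [0.55094585 0.14030194 0.13671905] [-0.53358674 -0.39885385 -2.43343724] [ 0.05560165 -0.12217281 -0.05864484] 0.016037257288570562
```

Request:
step_arm(plan=[0,-0.0003,-0.006,0,0,0,-1,0,-0.0003,-0.012,0,0,0,-1,0,-0.0003,-0.018,0,0,0,-1,0,-0.0003,-0.024,0,0,0,-1,0,-0.0003,-0.03,0,0,0,-1,0,-0.0003,-0.036,0,0,0,-1,0,-0.0003,-0.039,0,0,0,-1,0,-0.0003,-0.041,0,0,0,-1,0,-0.0003,-0.042,0,0,0,-1])

```text
t: 22.98
position: [0.5512, 0.1402, 0.0957]
tool_rot: [-93.6, 90.0, -83.2]
ft_force: [-4.1, -1.9, 10.5]
finger_gap: 0.0162
```

Run:
```python
from h import *
s=sense();print(s['t'],s['position'],s['ft_force'],s['ft_torque'],s['finger_gap'])
```

```text
22.975 [0.55117642 0.14023688 0.09566048] [-4.07901934 -1.91083937 10.47534672] [-0.39987557  0.65504152  0.05164586] 0.0161773149691946
```

Request:
step_arm(plan=[0,0,0,0,0,0,-0.3,0,0,0,0,0,0,-0.3,0,0,0,0,0,0,-0.3,0,0,0.03,0,0,0,-0.3,0,0,0.07,0,0,0,-0.3,0,0,0.12,0,0,0,-0.3,0,-0.03,0.17,0,0,-10,-0.3,0,-0.07,0.2,0,0,-20,-0.3,0,-0.12,0.205,0,0,-30,-0.3,0,-0.17,0.205,0,0,-40,-0.3,0,-0.21,0.205,0,0,-50,-0.3,0,-0.21,0.205,0,0,-60,-0.3])

```text
t: 24.48
position: [0.5508, -0.0744, 0.2998]
tool_rot: [-62.3, 89.9, -112.6]
ft_force: [0.3, 0.4, -0.0]
finger_gap: 0.0307
```

Run:
```python
from h import *
s=sense();print(s['t'],s['position'])
for n in ['top','scene']:
    p,d=save(n,n+'15.png');W=world(n,d);X,Y,Z=[W[...,i] for i in range(3)]
    m=(X>.49)&(X<.62)&(Y<.24)&(Y>-.01)&(Z>.088)&(Z<.13)
    k,l,st,ce=cv2.connectedComponentsWithStats(m.astype(np.uint8))
    for i in range(1,k):
        if st[i,4]>8: print(n,st[i,4],cv2.minAreaRect((W[l==i][:,:2]*1000).astype(np.float32)),np.median(Z[l==i]),np.percentile(Z[l==i],90))
    m=(X>.64)&(X<.74)&(Y<.24)&(Y>.06)&(Z>.17)&(Z<.21)
    k,l,st,ce=cv2.connectedComponentsWithStats(m.astype(np.uint8))
    for i in range(1,k):
        if st[i,4]>8: print(n,'bar',st[i,4],cv2.minAreaRect((W[l==i][:,:2]*1000).astype(np.float32)),np.median(W[l==i],0))
a=cv2.imread('pics/top15.png');cv2.imwrite('pics/t15c.png',cv2.resize(a[80:200,150:310],None,fx=4,fy=4))
```

```text
24.475 [ 0.55083646 -0.07442464  0.29980976]
top 25 ((608.6951904296875, 231.84422302246094), (22.004371643066406, 4.430269241333008), 10.977691650390625) 0.10766850927335264 0.1254865703821371
top 148 ((567.7817993164062, 40.52683639526367), (69.6139907836914, 16.581188201904297), 10.948466300964355) 0.10275499337450392 0.10548871468574843
top 149 ((551.0951538085938, 138.93508911132812), (70.04953002929688, 16.124286651611328), 10.381241798400879) 0.10261448155036387 0.10600817935308096
top bar 175 ((688.9371337890625, 139.06741333007812), (17.362119674682617, 99.7791748046875), 10.130370140075684) [0.69091592 0.13785636 0.18638263]
scene 157 ((568.4097290039062, 44.00426483154297), (71.0197525024414, 20.513822555541992), 10.049407005310059) 0.10009193062493439 0.10420647035327503
scene 163 ((551.10791015625, 141.21141052246094), (70.83074951171875, 20.0233154296875), 12.369975090026855) 0.10091770666481872 0.10446217735529571
scene 42 ((609.3452758789062, 234.8609161376953), (22.429122924804688, 5.410720348358154), 15.566779136657715) 0.10433296328382455 0.11955975979678415
scene bar 133 ((688.0369873046875, 142.145751953125), (19.430255889892578, 101.78887939453125), 9.915724754333496) [0.69051011 0.14296283 0.18517794]
```

View pics/t15c.png

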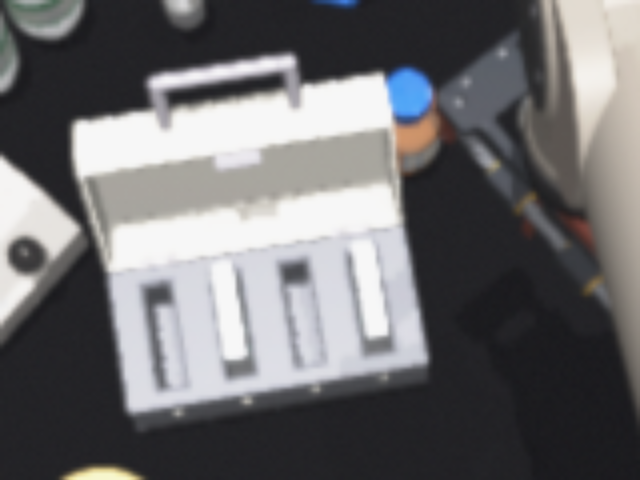

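View pics/scene15.png

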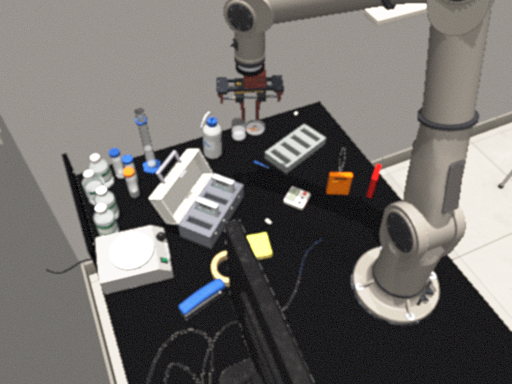

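Both cassettes are home in slots 1 and 3, tops at about 104–105 mm, and the caddy is empty. Now back to the bar.

Request:
step_arm(plan=[0.03,0.045,0,0,0,-8,-0.3,0.06,0.09,0,0,0,-16,-0.3,0.09,0.135,0,0,0,-23,-0.3,0.118,0.178,0,0,0,-30,-0.3,0.1415,0.2116,0,0,0,-30,-0.3,0.1415,0.2116,-0.03,0,0,-30,-0.3,0.1415,0.2116,-0.05,0,0,-30,-0.3,0.1415,0.2116,-0.05,0,0,-30,-0.3])

```text
t: 25.58
position: [0.6915, 0.1408, 0.2481]
tool_rot: [-81.7, 89.8, -161.2]
ft_force: [-0.8, -0.5, -0.3]
finger_gap: 0.0304
```

Run:
```python
from h import *
s=sense();print(s['t'],s['position'],s['tool_rot'])
p,d=save('wrist','w16.png')
```

```text
25.575 [0.69154444 0.14084285 0.24807009] [ -81.66284619   89.77526623 -161.16580447]
```

View pics/w16.png

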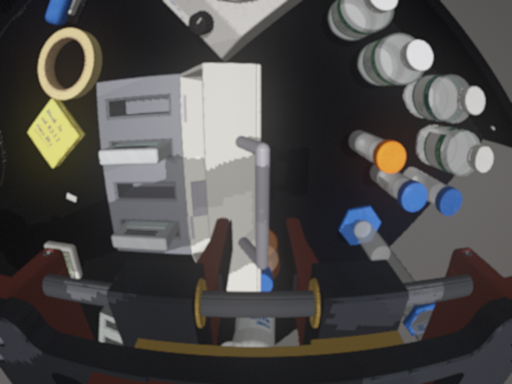

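Request:
step_arm(plan=[0.001,0,-0.025,0,0,0,-0.3,0.001,0,-0.045,0,0,0,-0.3,0.001,0,-0.061,0,0,0,-0.3,0.001,0,-0.061,0,0,0,-0.3,0.001,0,-0.061,0,0,0,-1,0.001,0,-0.061,0,0,0,-1,0.001,0,-0.061,0,0,0,-1,0.001,0,-0.061,0,0,0,-1,0.001,0,-0.061,0,0,0,-1], grip_force=25)

```text
t: 26.75
position: [0.6943, 0.142, 0.1899]
tool_rot: [97.8, 89.9, 18.2]
ft_force: [2.2, 0.8, 2.7]
finger_gap: 0.0093
```

Run:
```python
from h import *
s=sense();print(s['t'],s['position'],s['ft_force'],s['ft_torque'],s['finger_gap'])
p,d=save('wrist','w17.png')
r=np.hypot(.144,.030);a0=np.arctan2(.03,-.144);p=np.radians(10.3);u=np.array([np.cos(p),np.sin(p)])
X=lambda th:np.array([*(u*r*np.cos(a0-th)),r*np.sin(a0-th)])
for th in np.arange(1.98,-.01,-.09): print('%.2f'%th,np.round(X(th)-X(1.98),4))
```

```text
26.75 [0.69431999 0.14198967 0.18993484] [2.20122894 0.79535298 2.67837972] [ 0.06725453 -0.36912505  0.00831903] 0.009307875966465531
1.98 [0. 0. 0.]
1.89 [-0.011  -0.002   0.0071]
1.80 [-0.0225 -0.0041  0.0132]
1.71 [-0.0346 -0.0063  0.0183]
1.62 [-0.047  -0.0085  0.0222]
1.53 [-0.0597 -0.0109  0.0249]
1.44 [-0.0727 -0.0132  0.0265]
1.35 [-0.0857 -0.0156  0.0269]
1.26 [-0.0987 -0.0179  0.0261]
1.17 [-0.1115 -0.0203  0.0241]
1.08 [-0.1242 -0.0226  0.021 ]
0.99 [-0.1365 -0.0248  0.0167]
0.90 [-0.1484 -0.027   0.0113]
0.81 [-0.1598 -0.029   0.0048]
0.72 [-0.1705 -0.031  -0.0027]
0.63 [-0.1805 -0.0328 -0.0111]
0.54 [-0.1898 -0.0345 -0.0204]
0.45 [-0.1982 -0.036  -0.0305]
0.36 [-0.2057 -0.0374 -0.0414]
0.27 [-0.2121 -0.0385 -0.0529]
0.18 [-0.2176 -0.0395 -0.0649]
0.09 [-0.2219 -0.0403 -0.0774]
-0.00 [-0.2251 -0.0409 -0.0902]
```

View pics/w17.png

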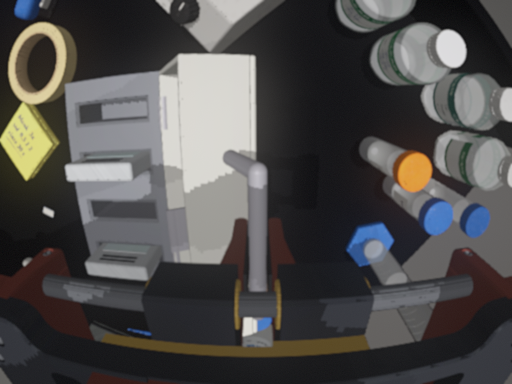

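The bar is gripped again. I'll bring it down along the arc, first to about 1 rad.

Request:
step_arm(plan=[-0.011,-0.002,0.0075,0,0,0,-1,-0.0225,-0.004,0.0135,0,0,0,-1,-0.0345,-0.0065,0.019,0,0,0,-1,-0.047,-0.0085,0.023,0,0,0,-1,-0.06,-0.011,0.0255,0,0,0,-1,-0.073,-0.013,0.0275,0,0,0,-1,-0.086,-0.0155,0.028,0,0,0,-1,-0.099,-0.018,0.0275,0,0,0,-1,-0.112,-0.0205,0.0255,0,0,0,-1,-0.1245,-0.0225,0.0225,0,0,0,-1,-0.137,-0.025,0.018,0,0,0,-1,-0.137,-0.025,0.018,0,0,0,-1])

```text
t: 28.3
position: [0.5549, 0.1164, 0.2065]
tool_rot: [-81.1, 89.9, -160.7]
ft_force: [-1.2, 0.0, 2.4]
finger_gap: 0.009
```

Run:
```python
from h import *
s=sense();print(s['t'],s['position'],s['ft_force'],s['ft_torque'],s['finger_gap'])
save('scene','s18.png')
a=cv2.imread('pics/s18.png');cv2.imwrite('pics/s18c.png',cv2.resize(a[120:270,130:300],None,fx=3.5,fy=3.5))
```

```text
28.3 [0.55493027 0.11643912 0.20653103] [-1.21822024  0.01983742  2.35173414] [-0.0402523   0.21073589  0.0715677 ] 0.00901954898340918
```

View pics/s18c.png

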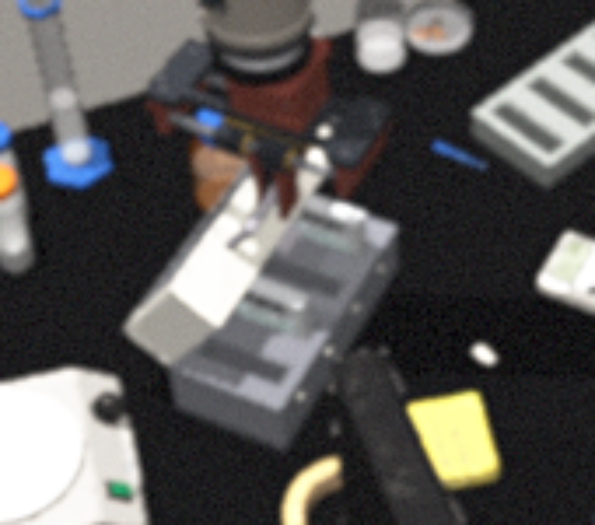

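Request:
step_arm(plan=[-0.012,-0.002,-0.0055,0,0,0,-1,-0.0235,-0.004,-0.012,0,0,0,-1,-0.034,-0.006,-0.0195,0,0,0,-1,-0.044,-0.008,-0.028,0,0,0,-1,-0.0535,-0.0095,-0.037,0,0,0,-1,-0.0615,-0.011,-0.047,0,0,0,-1,-0.069,-0.0125,-0.057,0,0,0,-1,-0.074,-0.0135,-0.066,0,0,0,-1,-0.0775,-0.014,-0.0735,0,0,0,-1,-0.0805,-0.0145,-0.08,0,0,0,-1,-0.0805,-0.0145,-0.08,0,0,0,-1])

```text
t: 29.72
position: [0.4755, 0.1022, 0.1266]
tool_rot: [-92.7, 89.9, -172.3]
ft_force: [-2.5, -0.2, 0.5]
finger_gap: 0.0095
```

Run:
```python
from h import *
s=sense();print(s['t'],s['position'],s['ft_force'],s['ft_torque'],s['finger_gap'])
save('scene','s19.png')
a=cv2.imread('pics/s19.png');cv2.imwrite('pics/s19c.png',cv2.resize(a[120:270,130:300],None,fx=3.5,fy=3.5))
```

```text
29.725 [0.47550525 0.10216077 0.12656185] [-2.54814837 -0.15036034  0.45500683] [-0.12318751  0.40096889  0.06948029] 0.009459748207700994
```

View pics/s19c.png

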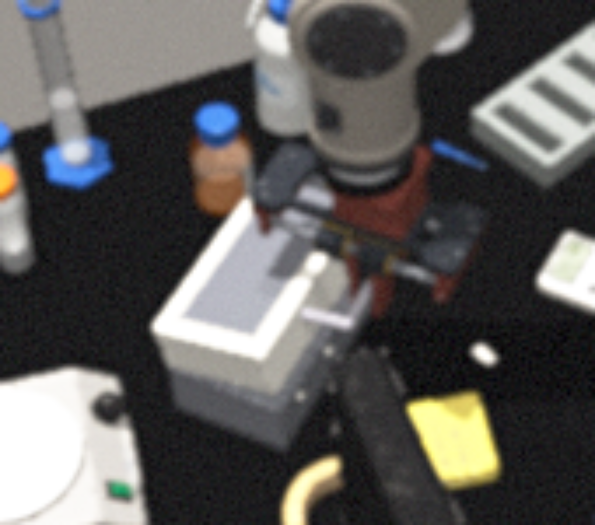

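Request:
step_arm(plan=[-0.001,0,-0.0025,0,0,0,-1,-0.002,0,-0.005,0,0,0,-1,-0.003,-0.0005,-0.0075,0,0,0,-1,-0.004,-0.0005,-0.01,0,0,0,-1,-0.0045,-0.0005,-0.0125,0,0,0,-1,-0.0055,-0.001,-0.0145,0,0,0,-1,-0.006,-0.001,-0.0165,0,0,0,-1,-0.0065,-0.001,-0.0185,0,0,0,-1,-0.007,-0.001,-0.0205,0,0,0,-1,-0.0075,-0.0012,-0.022,0,0,0,-1,-0.0075,-0.0012,-0.022,0,0,0,-1])

```text
t: 31.15
position: [0.4684, 0.1008, 0.1049]
tool_rot: [-76.3, 90.0, -155.9]
ft_force: [-4.8, -2.6, 0.6]
finger_gap: 0.0091
```

Run:
```python
from h import *
s=sense();print(s['t'],s['position'],s['ft_force'],s['ft_torque'],s['finger_gap'])
```

```text
31.15 [0.46844774 0.10084863 0.10492363] [-4.84315628 -2.64634794  0.55208668] [-0.35278619  0.71024279  0.057096  ] 0.009117805654092197
```

Request:
step_arm(plan=[-0.0003,0,-0.001,0,0,0,-1,-0.0006,0,-0.002,0,0,0,-1,-0.0008,0,-0.003,0,0,0,-1,-0.0008,0,-0.003,0,0,0,-1])

```text
t: 31.65
position: [0.4678, 0.1008, 0.1021]
tool_rot: [-51.0, 90.0, -130.6]
ft_force: [-3.8, -1.9, 0.4]
finger_gap: 0.0093
```

Run:
```python
from h import *
s=sense();print(s['t'],s['position'],s['ft_force'],s['ft_torque'],s['finger_gap'])
p,d=save('scene','s20.png');W=world('scene',d)
X,Y,Z=[W[...,i] for i in range(3)]
yw=np.radians(10.3);u=np.array([np.cos(yw),np.sin(yw)]);v=np.array([-u[1],u[0]])
L=(W[...,:2]-[.5555,.1142]);a=L@u;b=L@v
m=(abs(a)<.046)&(abs(b)<.1)&(abs(Z-.115)<.03);A=np.c_[a[m],b[m],np.ones(m.sum())];print(np.linalg.lstsq(A,Z[m],rcond=None)[0],m.sum())
W=np.load('sceneW0.npy');Z=W[...,2];L=(W[...,:2]-[.5555,.1142]);a=L@u;b=L@v
m=(abs(a)<.046)&(abs(b)<.1)&(abs(Z-.115)<.03);A=np.c_[a[m],b[m],np.ones(m.sum())];print('shut ref',np.linalg.lstsq(A,Z[m],rcond=None)[0])
```

```text
31.65 [0.46776015 0.1007605  0.1020686 ] [-3.80804487 -1.91588569  0.37550452] [-0.47964618  0.75867418  0.06127662] 0.009302848567149411
[-0.02961287 -0.00016419  0.11470132] 1049
shut ref [ 3.68803455e-03 -3.77847795e-05  1.13113530e-01]
```

Against the shut reference the lid is still about 0.033 rad open, roughly 4.8 mm at the bar. I'll ease it down further.

Request:
step_arm(plan=[-0.0002,0,-0.0008,0,0,0,-1,-0.0004,0,-0.0016,0,0,0,-1,-0.0006,0,-0.0024,0,0,0,-1,-0.0008,0,-0.0032,0,0,0,-1,-0.001,0,-0.004,0,0,0,-1,-0.001,0,-0.0046,0,0,0,-1,-0.001,0,-0.0052,0,0,0,-1,-0.001,0,-0.0052,0,0,0,-1])

```text
t: 32.7
position: [0.4667, 0.1005, 0.097]
tool_rot: [-40.4, 89.9, -120.0]
ft_force: [-5.6, -3.7, 1.4]
finger_gap: 0.0088
```

```bash
cat > slope.py <<'E'
from h import *
s=sense();print(s['t'],s['position'],s['ft_force'],s['ft_torque'],s['finger_gap'])
p,d=read_camera('scene');W=world('scene',d);cv2.imwrite('pics/sl_%d.png'%(s['t']*100),p[:,:,::-1])
Z=W[...,2];yw=np.radians(10.3);u=np.array([np.cos(yw),np.sin(yw)]);v=np.array([-u[1],u[0]])
L=(W[...,:2]-[.5555,.1142]);a=L@u;b=L@v
m=(abs(a)<.046)&(abs(b)<.1)&(abs(Z-.115)<.01);A=np.c_[a[m],b[m],np.ones(m.sum())];r=np.linalg.lstsq(A,Z[m],rcond=None)[0];print(r,m.sum(),'theta',.0037-r[0])
E
python3 slope.py
```

```text
32.7 [0.46671289 0.10054901 0.09701341] [-5.5642301  -3.69699126  1.3603028 ] [-0.63993101  0.91399715  0.09290334] 0.008788062363291833
[ 0.00036124 -0.00212473  0.11293041] 1081 theta 0.0033387648176181096
```

Request:
step_arm(plan=[0,0,-0.0005,0,0,0,-1,0,0,-0.001,0,0,0,-1,0,0,-0.0015,0,0,0,-1,0,0,-0.002,0,0,0,-1,0,0,-0.002,0,0,0,-1])

```text
t: 33.38
position: [0.4664, 0.1005, 0.0953]
tool_rot: [-45.4, 89.9, -125.0]
ft_force: [-8.1, -4.4, 7.0]
finger_gap: 0.0093
```

```bash
python3 slope.py
```

```text
33.375 [0.46641696 0.10050904 0.09529148] [-8.09993524 -4.4128609   6.98477951] [-0.79076636  1.38783052  0.07845472] 0.0092569804267697
[ 0.01401875 -0.00211518  0.11254014] 1087 theta -0.0103187509697784
```

The upward force has risen to 7 N, so the lid is seated shut. I'll open just enough and lift off.

Request:
step_arm(plan=[0,0,0,0,0,0,-0.6,0,0,0,0,0,0,-0.3,0,0,0,0,0,0,-0.25,0,0,0,0,0,0,-0.25,0,0,0.02,0,0,0,-0.25,0,0,0.06,0,0,0,-0.25,0,0,0.11,0,0,0,-0.25,0,0,0.16,0,0,0,-0.25,0.02,-0.05,0.2,0,0,0,-0.25,0.05,-0.1,0.2,0,0,0,-0.25,0.07,-0.15,0.2,0,0,0,-0.25,0.07,-0.2,0.2,0,0,0,-0.25])

```text
t: 34.92
position: [0.538, -0.1007, 0.2949]
tool_rot: [103.4, 89.9, 23.8]
ft_force: [0.5, 0.2, 0.5]
finger_gap: 0.0329
```

```bash
python3 slope.py
python3 - <<'E'
from h import *
save('scene','s21.png');p,d=save('top','t21.png');W=world('top',d)
for r in [0]:
    W0=np.load('topW0.npy')
    yw=np.radians(10.3);u=np.array([np.cos(yw),np.sin(yw)]);v=np.array([-u[1],u[0]])
    for V in (W,W0):
        Z=V[...,2];L=(V[...,:2]-[.5555,.1142]);a=L@u;b=L@v
        m=(abs(a)<.046)&(abs(b)<.1)&(abs(Z-.115)<.01);A=np.c_[a[m],b[m],np.ones(m.sum())];print('top',np.linalg.lstsq(A,Z[m],rcond=None)[0],m.sum())
E
```

```text
34.925 [ 0.53798237 -0.1007343   0.29494549] [0.49759248 0.24952635 0.52477383] [-0.02596989 -0.0561069   0.049397  ] 0.03291900910365317
[0.00324384 0.00106484 0.11304548] 1663 theta 0.0004561600942400595
top [ 0.0038881  -0.00047839  0.113763  ] 2332
top [0.0012374  0.00033602 0.11381423] 2331
```

View pics/s21.png

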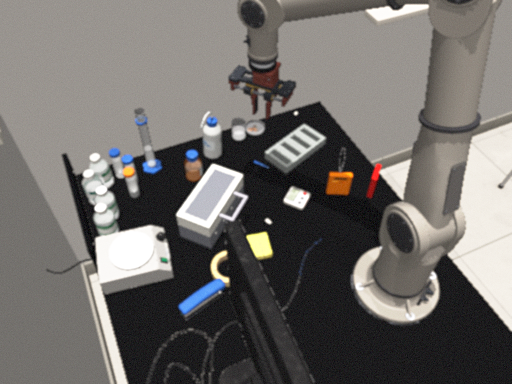

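View pics/t21.png

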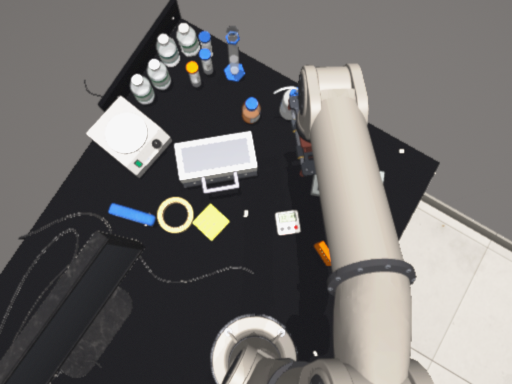

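The lid is shut: its angle is 0.0005 rad against the starting reference. The bystanders are where they were and the robot is clear, so I'll hand in.

```bash
python3 -c "
from station import *
print(sign_off())"
```

```text
the job is handed in; nothing more can be done
None
```

The job is done and handed in at about 35 s. I swung the lid open to its stop and it stayed back. Then I moved both cassettes present from the caddy into the box, in slots 3 and 1. Last, I eased the lid down by its bar until it seated and let go.

- **Cassettes:** with the lid still open, the tops read about 104–105 mm above the bench against 104 mm for fully home. The upward force rose to about 10 N as each one bottomed out.
- **Lid:** the upward force reached about 7 N at the bar as it seated. After release the lid angle read 0.0005 rad (scene camera) and −0.003 rad (top camera) from its starting shut position, which is within noise. While I was still pressing, the scene reading was −0.010 rad, most likely because the gripper was partly hiding the lid.
- **Caddy:** it was found about 21 mm aside before the second grasp, with the arm not touching it. I measured it again, and that grasp went normally.
- **Other things:** in the last pictures they stand where they were at the start, judged by eye, with the robot clear of everything. The arm partly hid the caddy and orange look-alike and covered the red one in the last top view; the scene view showed them all in place.

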